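Pack the delivery carrier, latch its gate, raise its handle

ROBOT

A 6-joint arm with a two-finger parallel gripper is mounted at the origin on a cart in front of the work surface, level with it; the furniture and walls round the work are solid. World frame = base frame: x ahead of the robot, y to its left, z up, the work surface at z = 0. Lengths are in m, angles in rad, forces in N, time in s.
With the tool pointing down it reaches from about 0.3 to 0.85 m from the base axis. Payload 4.2 kg.
Tool frame: the origin (TCP) lies at the very end of the fingers, on their centre line; the grasp point (between the pads) lies 19 mm behind it; z points along the fingers, y is the line along which they close (so a half turn about z gives the same grasp; the last joint's range is limited). The gripper opens to 91 mm and grips with 3 to 60 N. Pads are 32 mm wide; open, the fingers measure 118 mm over their backs; the gripper's body (76 mm by 178 mm) begins 60 mm behind the grasp point.
Start: joints at [-1.168, 0.32, 1.565, -0, 1.257, -0.02], TCP at [0.236, -0.524, 0.214] pointing down, gripper open.
Joint ranges: [-3.11, 3.11], [-0.84, 2.01], [0.21, 2.61], [-1.34, 4.49], [0.05, 2.63], [-2.56, 2.56]. Speed limits (rad/s): [2.57, 2.57, 3.14, 3.14, 3.14, 3.14].

INTERFACE

Orientations are given as a unit quaternion [x, y, z, w].
In Python, from rig import readout, cams, bot gives the robot as it stands. The module is installed in compiled form; this text tells all that it offers.
- The arm moves only by the shell command python3 -m creep 'ROWS' [FORCE]. ROWS is JSON, a list of rows, each an object with "slide": the shift along the tool's x, y, z in units of 40 mm (1.0 is 40 mm), a list of three; "turn": the turn, a rotation vector about the tool's x, y, z in units of 5 degrees (1.0 is 5 degrees), a list of three; "fingers": the opening, from 0 (shut) to 1 (fully open). In form: [{"slide": [x, y, z], "turn": [ax, ay, az], "fingers": fingers}, ...]. A call has 1 to 8 rows; each row shifts and turns the commanded pose from where the row before left it, along the tool's axes as they then stand; what a row does not reach is not made up. A row lasts 1/12 s, in which the tool goes at most 41.7 mm and 7.16 degrees, less where a joint would pass 70% of its speed; a pose out of reach is approached as far as the arm can. A call is refused whole if a number of a shift passes 1 or a number of a turn 1, either way. A call with a gripper value outside its range is refused whole. The fingers move at their own pace and stop on an object; FORCE is the grip in N (left out, the last holds). Time passes only in rows, so rows that do not move let the fingers close. It gives the time, the measured TCP pose, the force, the opening and the grip force at its end, in the units of the state.
- readout.observe(): the state, without advancing time (a new reading comes with each control period).
- cams.snapshot(name): name is "scene" or "side" or "wrist"; returns a dict with "frame" (384x512x3 uint8, blue, green, red), "range_z" (384x512 float32, m along the optical axis (not along the pixel's ray), 0 where there is no reading), "fx", "fy", "cx", "cy" (pixels), "R" (3x3) and "t" (3): a world point X has camera coordinates R X + t. Camera axes: x right, y down, z forward; pixel columns grow to the right and rows downward; lengths in m; the calibration is good to about 2 mm. A picture is of the moment at which its call begins.
- bot.sign_off(): hands the job in; it is judged then, once.
The state is a dict: "time": time; "qpos": joint angles; "dq": joint speeds; "joint_torque": joint torques, N m; "position": TCP position; "eef_rot": TCP orientation; "force": force on the tool from outside, world axes, zero at the start; "moment": the same for the moment, N m; "width": finger opening in m; "gripper_force": force on a finger pad.
Only numpy, scipy, OpenCV 4.12 (cv2) and the standard library are available. Lean on these libraries where they do the work, as an engineer would, in place of code of your own. Each camera call takes 0.05 s, during which the arm holds its last target. There are 200 camera calls.

TASK

Get the wooden delivery carrier ready for the courier. Take out the sugar shaker that was left in it and stand it upright on the worktop, set every pink carton upright on the carrier's floor in the pinwheel pattern inlaid there (one carton to an outline, any carton to any outline; with fewer than four cartons an outline stays empty), then push the carrier's sliding gate shut until its spring catch clicks up behind it, and last pull the ring in the middle up until the red lock button clicks out. Keep the cartons upright all the time, leave the carrier's gate open until they are all in, and do not disturb the orange cup, the kitchen timer and the purple order pad.

Things in the scene. Friction and masses are not known exactly. Their poses are not given: they have to be found in the camera images.
- carrier: open birch tray, fixed on the worktop, 192 (its x) x 264 mm (y -168 to +96). Origin: underside, middle of the carton layer. Floor 10 mm thick; inner wall faces at x = -88, +88 and y = +88 mm; walls 8 mm thick, tops at z = 60 mm; gate at the -y end. At x = y = 0 a 34 mm square post, 80 mm high, with the ring handle. Carton outlines 60 x 105 mm, in a pinwheel 165 mm square round the post
- slot_1 (a point): centre of one of the four carton outlines inlaid dark in the carrier's floor, on the floor surface; here a carton's long side (its y) lies along the carrier's y. Axes as the carrier's. Any carton may go in any outline
- slot_2 (a point): centre of one of the four carton outlines inlaid dark in the carrier's floor, on the floor surface; here a carton's long side (its y) lies along the carrier's x. Axes as the carrier's. Any carton may go in any outline
- slot_3 (a point): centre of one of the four carton outlines inlaid dark in the carrier's floor, on the floor surface; here a carton's long side (its y) lies along the carrier's y. Axes as the carrier's. Any carton may go in any outline
- slot_4 (a point): centre of one of the four carton outlines inlaid dark in the carrier's floor, on the floor surface; here a carton's long side (its y) lies along the carrier's x. Axes as the carrier's. Any carton may go in any outline
- gate (a joint): sliding gate, m along the carrier's +y: 0 open, 0.060 at the stop. Friction about 4 N, 3 to 5 N more from the catch over the last 28 mm, plus that of cartons it squares up. The catch springs up behind it at about 0.056. Inner face at carrier y = -143 mm when open, -83 mm at the stop
- gate_grip (a point): middle of the gate's U handle: level steel bar 10 mm thick, 80 mm long along the carrier's x, its axis 94 mm above the worktop and 27 mm outside (-y of) the gate. Pinch it from above or push it along the carrier's +y. Below it the gate's top bar (x -107 to +107 mm, 10 mm thick in y, top at z = 69 mm) runs on the side walls
- catch (a joint): brass spring catch outside the carrier's -x wall, m: 0 sprung up (7 mm above the wall), 0.0085 pressed down. The gate's bar presses it down over its ramp (gate about 0.032 to 0.056), then it springs up behind the bar and the gate cannot go back. Gate at 0.053 or more with the catch at 0 is latched
- catch_top (a point): top of the catch's upright face, which faces the carrier's +y, at carrier y = -97 mm
- handle (a joint): telescoping ring handle in the post, m upward: 0 pushed in, 0.052 at its end stop; stays where it is left (friction about 2.5 N, weight about 1.5 N). The lock button clicks out at about 0.049
- ring_grip (a point): centre of the black carrying ring (small hole): upright, 9 mm thick along the carrier's x, 32 mm wide along y, 34 mm high; 101 mm above the worktop with the handle pushed in, and rising with it. Pinch it across the carrier's x
- lock_button (a joint): red spring button in the window on the post's -x side, m: 0 pressed in (hidden in the post), 0.009 clicked out; when out it bars the handle from going down
- box_1: closed pink gable carton with a cream label: body 60 (its x) x 105 (its y) x 50 mm high, roof ridge at 58 mm; on the ridge a flat stiff carrying fin 8 mm thick (along x), 64 mm long (along y), reaching 88 mm height: lift it by this fin. 130 to 220 g. Origin: centre of the underside, z up. All cartons are alike; an absent one reads None
- box_2: closed pink gable carton with a cream label: body 60 (its x) x 105 (its y) x 50 mm high, roof ridge at 58 mm; on the ridge a flat stiff carrying fin 8 mm thick (along x), 64 mm long (along y), reaching 88 mm height: lift it by this fin. 130 to 220 g. Origin: centre of the underside, z up. All cartons are alike; an absent one reads None
- box_3: closed pink gable carton with a cream label: body 60 (its x) x 105 (its y) x 50 mm high, roof ridge at 58 mm; on the ridge a flat stiff carrying fin 8 mm thick (along x), 64 mm long (along y), reaching 88 mm height: lift it by this fin. 130 to 220 g. Origin: centre of the underside, z up. All cartons are alike; an absent one reads None
- box_4: closed pink gable carton with a cream label: body 60 (its x) x 105 (its y) x 50 mm high, roof ridge at 58 mm; on the ridge a flat stiff carrying fin 8 mm thick (along x), 64 mm long (along y), reaching 88 mm height: lift it by this fin. 130 to 220 g. Origin: centre of the underside, z up. All cartons are alike; an absent one reads None
- sugar_shaker: round sugar shaker, 44 mm across up to 70 mm height, then a narrower 34 mm top, 90 mm high in all, 100 g; starts upright on the carrier's floor. The worktop is free, but for the things listed, at x 0.40 to 0.65 m, y -0.40 to 0.38 m. Origin: centre of the underside, z up
- cup_orange: orange mug, 58 by 87 by 56 mm, a bystander: leave alone. Origin: underside
- kitchen_timer: round white kitchen timer with a red knob, 72 mm across, 35 mm high, a bystander: leave alone. Origin: underside
- order_pad: purple order pad, 75 by 109 by 14 mm, a bystander: leave alone. Origin: underside
Not all that is in view belongs to the job. What is shaped like the sugar_shaker but turquoise is not meant.

How it is judged:
By the outcome, as a careful person would: the job done as asked, in the order asked, and still so for the second after the job is handed in, with the robot touching nothing.
Of box_1, box_2, box_3, box_4 only 3 to 4 are there at a start; the rules pass over those that are not, and their reading is None.
At some moment in a run one of box_1, box_2, box_3, box_4 may be knocked a few centimetres aside while the robot is not near it.
It also fails if it takes over 200 s, if anything falls off the work surface, if the arm or the gripper's body presses on something with over 40 N, if the wrist force passes 120 N, or if a joint passes its speed limit or range.

## Working session

There is one attempt and no reset: what is moved stays moved. The work goes in short steps, Python scripts to look and compute and a shell command to move; the robot and the scene stay as the last step left them, time stands still between calls to the robot, and variables do not carry over. Pictures are saved under pics/ and viewed, at most 17 in all, crops included, and the job is handed in when it is done.

```bash
mkdir -p pics; cat > h.py <<'E'
import numpy as np, cv2
from rig import readout, cams, bot
from scipy.spatial.transform import Rotation as Ro
def pts(s):
    z=s["range_z"]; v,u=np.mgrid[:z.shape[0],:z.shape[1]]
    c=np.stack([(u-s["cx"])/s["fx"]*z,(v-s["cy"])/s["fy"]*z,z],-1)
    return (c-np.array(s["t"]))@np.array(s["R"])   # world points
def save(s,n,crop=None,k=1):
    f=s["frame"]
    if crop: f=f[crop[1]:crop[3],crop[0]:crop[2]]
    cv2.imwrite("pics/"+n,cv2.resize(f,None,fx=k,fy=k,interpolation=cv2.INTER_CUBIC))
E
python3 - <<'E'
from h import *
o=readout.observe(); print({k:np.round(v,3) for k,v in o.items()})
print(np.round(Ro.from_quat(o["eef_rot"]).as_matrix(),2))
a=cams.snapshot("scene");b=cams.snapshot("side")
cv2.imwrite("pics/a.png",cv2.resize(np.hstack([a["frame"]]),(800,600)))
cv2.imwrite("pics/b.png",cv2.resize(b["frame"],(800,600)))
for s in (a,b): print(np.round(-np.array(s["R"]).T@s["t"],3), np.round(s["R"],2).tolist(), s["fx"])
E
```

```text
{'time': np.float64(0.0), 'qpos': array([-1.168,  0.32 ,  1.566, -0.   ,  1.257, -0.02 ]), 'dq': array([-0.   , -0.001, -0.   ,  0.001, -0.001,  0.   ]), 'joint_torque': array([ 1.0000e-03, -4.1245e+01, -2.3197e+01,  7.3000e-02,  4.6000e-02,
       -0.0000e+00]), 'position': array([ 0.236, -0.524,  0.213]), 'eef_rot': array([ 0.978,  0.21 , -0.   , -0.001]), 'force': array([ 0.076, -0.541, -0.396]), 'moment': array([-0.014,  0.028, -0.016]), 'gripper_force': np.float64(0.0), 'width': np.float64(0.091)}
[[ 0.91  0.41 -0.  ]
 [ 0.41 -0.91  0.  ]
 [-0.   -0.   -1.  ]]
[-0.615  0.464  0.913] [[-0.42, -0.91, 0.01], [-0.52, 0.23, -0.82], [0.75, -0.35, -0.57]] 449.85301075644117
[ 0.138 -1.456  1.045] [[0.97, -0.25, 0.01], [-0.13, -0.54, -0.83], [0.21, 0.8, -0.55]] 431.99038117417655
```

View pics/a.png

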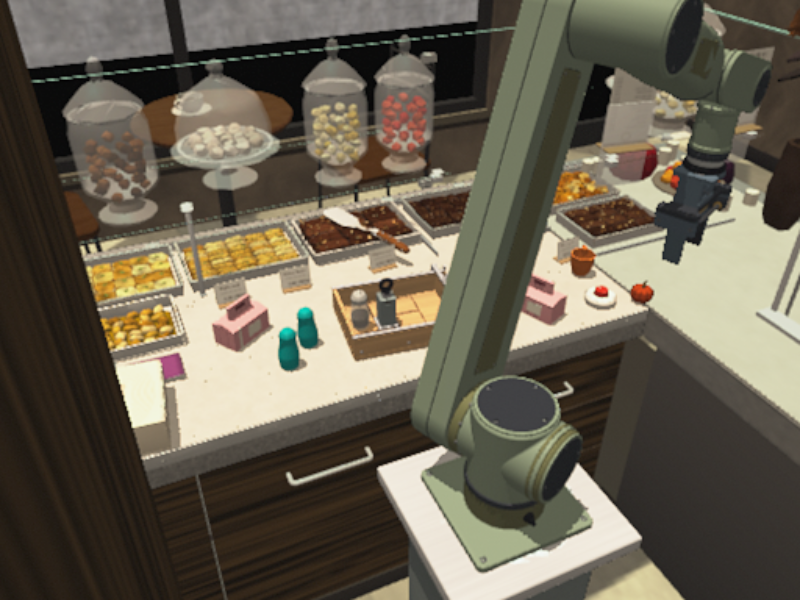

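View pics/b.png

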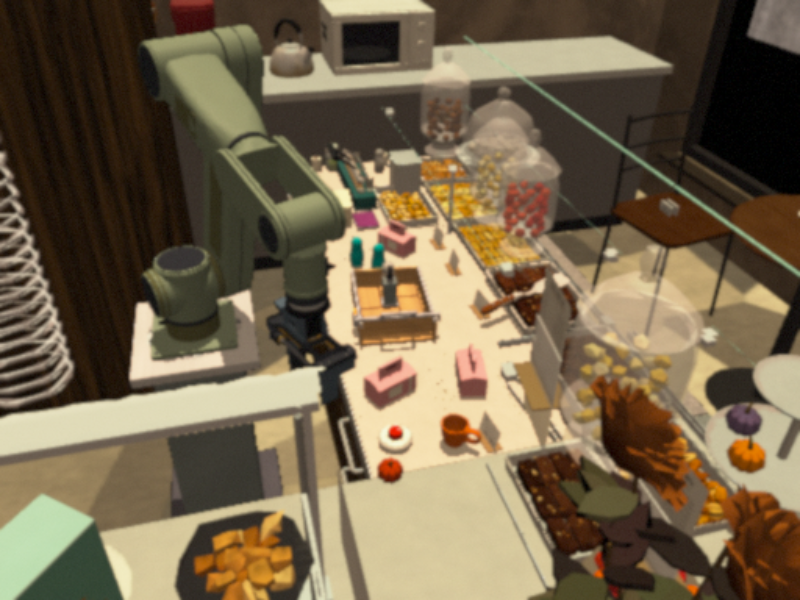

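The scene shows three pink cartons: scene (240,325) and (543,298), plus one hidden there but visible in side at (470,372); side also shows (390,380) and (397,240). The carrier is in the middle at scene (395,310). The shaker inside it is pale, at scene (360,305); the two turquoise lookalikes at (288,348) and (307,328) stand outside.

```bash
cat >> h.py <<'E'
def pink(s):
    f=s["frame"].astype(int); h=cv2.cvtColor(s["frame"],cv2.COLOR_BGR2HSV)
    P=pts(s); m=((h[...,0]>165)|(h[...,0]<6))&(h[...,1]>50)&(h[...,1]<170)&(h[...,2]>70)&(s["range_z"]>0)&(P[...,2]>0.008)&(P[...,2]<.25)&(P[...,0]>.3)&(P[...,0]<.8)&(abs(P[...,1])<.5)
    n,l,st,c=cv2.connectedComponentsWithStats(m.astype(np.uint8))
    out=[]
    for i in range(1,n):
        if st[i,4]<60: continue
        q=P[l==i]; top=np.percentile(q[:,2],99); fin=q[(q[:,2]>top-.02)]
        c0=(fin[:,:2].min(0)+fin[:,:2].max(0))/2
        r=cv2.minAreaRect((fin[:,:2]*1000).astype(np.float32))
        out.append((st[i].tolist(),round(top,3),len(fin),np.round(fin.mean(0),3).tolist(),np.round(r[0],0),np.round(r[1],0),round(r[2])))
    return out
E
python3 - <<'E'
from h import *
for n in("scene","side"):
    s=cams.snapshot(n); P=pts(s); print(n)
    for o in pink(s): print(o)
    # carrier: heights
    x,y,z=P[...,0],P[...,1],P[...,2]
    roi=(x>.3)&(x<.75)&(abs(y)<.2)
    for lo,hi in((.052,.064),(.064,.075),(.085,.1),(.1,.13)):
        q=P[roi&(z>lo)&(z<hi)]
        if len(q)>5: r=cv2.minAreaRect((q[:,:2]*1000).astype(np.float32)); print(lo,len(q),np.round(r[0]),np.round(r[1]),round(r[2],1))
    save(s,n+"c.png",(180,150,330,250) if n=="scene" else (200,150,310,235),5)
    np.save(n+"P.npy",P)
E
```

```text
scene
([339, 176, 16, 13, 122], np.float64(0.088), 64, [0.419, -0.343, 0.078], array([ 420., -343.]), array([56., 12.]), 20)
([145, 189, 18, 17, 159], np.float64(0.088), 79, [0.599, 0.28, 0.079], array([600., 279.]), array([11., 62.]), 35)
([335, 189, 27, 18, 192], np.float64(0.054), 92, [0.385, -0.343, 0.044], array([ 389., -339.]), array([84., 51.]), 64)
([154, 198, 18, 22, 121], np.float64(0.05), 70, [0.584, 0.254, 0.043], array([584., 255.]), array([11., 78.]), 33)
([136, 207, 18, 17, 177], np.float64(0.056), 74, [0.572, 0.317, 0.045], array([576., 314.]), array([69., 20.]), 31)
0.052 564 [589. -18.] [337. 383.] 72.7
0.064 138 [520. -13.] [ 76. 375.] 12.9
0.085 105 [515.  76.] [199.  31.] 86.2
0.1 46 [507.   8.] [70. 14.] 84.5
side
([225, 136, 17, 10, 113], np.float64(0.019), 113, [0.544, 0.454, 0.012], array([547., 452.]), array([74., 91.]), 3)
([254, 152, 11, 11, 70], np.float64(0.052), 32, [0.621, 0.231, 0.04], array([624., 231.]), array([53., 25.]), 12)
([242, 231, 15, 12, 88], np.float64(0.083), 57, [0.423, -0.349, 0.073], array([ 423., -348.]), array([60.,  8.]), 26)
([295, 242, 16, 11, 137], np.float64(0.055), 61, [0.6, -0.405, 0.043], array([ 600., -407.]), array([11., 53.]), 77)
([234, 244, 14, 15, 110], np.float64(0.058), 37, [0.383, -0.376, 0.046], array([ 381., -373.]), array([24., 52.]), 49)
0.052 434 [580.  -0.] [374. 365.] 84.7
0.064 199 [504.   9.] [375. 214.] 85.2
0.085 112 [488. -11.] [364.  86.] 89.6
0.1 30 [512. -78.] [243.  71.] 74.3
```

View pics/scenec.png

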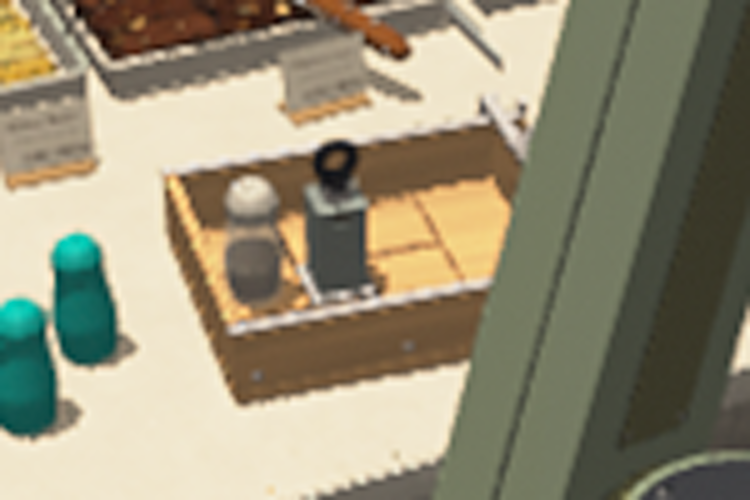

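View pics/sidec.png

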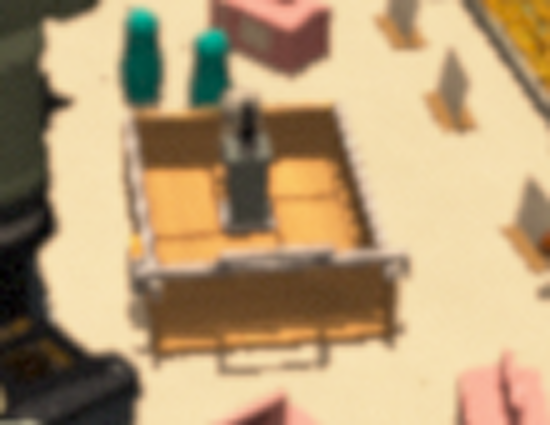

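The shaker to remove is the pale one inside the carrier, crop (253,240), scene (230,198). The turquoise pair stand outside and are not meant. In the side crop the gate, with its grey bar, is at the -y end near (270,265). I'll go above the carrier for a wrist view.

```bash
cat >> h.py <<'E'
def plan(x,y,z,yaw=None):
    o=readout.observe(); p=np.array(o["position"]); R=Ro.from_quat(o["eef_rot"]).as_matrix()
    cy=np.degrees(np.arctan2(R[1,0],R[0,0]))
    d=R.T@(np.array([x,y,z])-p)/.04
    t=None if yaw is None else -((yaw-cy+90)%180-90)/5
    print("pos",np.round(p,4),"yaw %.1f"%cy,"slide",np.round(d,2),"turn z",t, "w %.3f"%o["width"],"F",np.round(o["force"],1),"g %.1f"%o["gripper_force"],"t %.1f"%o["time"])
    if t is not None:
        R2=R@Ro.from_rotvec([0,0,np.radians(5*t)]).as_matrix(); print("  slide after turn",np.round(R2.T@(np.array([x,y,z])-p)/.04,2))
E
C="python3 -m creep"
$C '[{"slide":[0,0,-0.9],"turn":[0,0,0],"fingers":1},{"slide":[0,0,-0.9],"turn":[0,0,0],"fingers":1},{"slide":[0,0,-0.9],"turn":[0,0,0],"fingers":1},{"slide":[0,0,-0.9],"turn":[0,0,0],"fingers":1},{"slide":[0,0,-0.9],"turn":[0,0,0],"fingers":1}]'
$C '[{"slide":[0.7,-0.55,0],"turn":[0,0,0],"fingers":1},{"slide":[0.7,-0.55,0],"turn":[0,0,0],"fingers":1},{"slide":[0.7,-0.55,0],"turn":[0,0,0],"fingers":1},{"slide":[0.7,-0.55,0],"turn":[0,0,0],"fingers":1},{"slide":[0.7,-0.55,0],"turn":[0,0,0],"fingers":1},{"slide":[0.7,-0.55,0],"turn":[0,0,0],"fingers":1},{"slide":[0.7,-0.55,0],"turn":[0,0,0],"fingers":1},{"slide":[0.7,-0.55,0],"turn":[0,0,0],"fingers":1}]'
$C '[{"slide":[0.7,-0.55,0],"turn":[0,0,0],"fingers":1},{"slide":[0.7,-0.55,0],"turn":[0,0,0],"fingers":1},{"slide":[0.7,-0.55,0],"turn":[0,0,0],"fingers":1},{"slide":[0.7,-0.55,0],"turn":[0,0,0],"fingers":1},{"slide":[0.7,-0.55,0],"turn":[0,0,0],"fingers":1},{"slide":[0.7,-0.55,0],"turn":[0,0,0],"fingers":1},{"slide":[0,0,0],"turn":[0,0,0],"fingers":1},{"slide":[0,0,0],"turn":[0,0,0],"fingers":1}]'
python3 - <<'E'
from h import *
plan(.48,-.01,.4,0); print(np.round(readout.observe()["qpos"],2))
s=cams.snapshot("wrist"); save(s,"w1.png",None,1.5); P=pts(s); np.savez("w1.npz",P=P,f=s["frame"])
print(np.round(-np.array(s["R"]).T@s["t"],3)); 
for p in pink(s): print(p)
s=cams.snapshot("side"); save(s,"s2.png")
E
```

```text
time: 0.62
position: [0.2363, -0.5233, 0.3947]
eef_rot: [0.978, 0.21, 0.0, -0.001]
force: [-0.4, -0.6, 0.1]
width: 0.091
gripper_force: 0.0
time: 1.28
position: [0.3683, -0.2703, 0.3939]
eef_rot: [0.978, 0.21, 0.0, 0.0]
force: [0.0, 0.8, 0.2]
width: 0.0909
gripper_force: 0.0
time: 1.95
position: [0.4674, -0.0814, 0.3935]
eef_rot: [0.977, 0.212, -0.001, 0.0]
force: [0.6, -0.7, -0.3]
width: 0.0913
gripper_force: 0.0
pos [ 0.4674 -0.0814  0.3935] yaw 24.4 slide [ 1.03 -1.49 -0.16] turn z 4.886011608946705 w 0.091 F [ 0.6 -0.7 -0.3] g 0.0 t 1.9
  slide after turn [ 0.32 -1.78 -0.16]
[-0.2   0.1   1.41 -0.    1.63  0.95]
[ 0.539 -0.049  0.564]
([0, 0, 12, 8, 68], np.float64(0.013), 68, [0.518, 0.42, 0.011], array([516., 421.]), array([12., 20.]), 24)
([78, 0, 32, 12, 145], np.float64(0.047), 92, [0.575, 0.27, 0.039], array([579., 265.]), array([ 2., 49.]), 33)
([114, 0, 23, 7, 101], np.float64(0.034), 71, [0.603, 0.228, 0.024], array([603., 227.]), array([ 4., 26.]), 38)
([66, 5, 19, 9, 60], np.float64(0.047), 34, [0.557, 0.297, 0.037], array([557., 297.]), array([ 2., 10.]), 33)
([389, 112, 31, 30, 343], np.float64(0.053), 164, [0.624, -0.305, 0.042], array([ 623., -305.]), array([57., 14.]), 2)
([420, 130, 33, 26, 185], np.float64(0.088), 119, [0.614, -0.348, 0.079], array([ 612., -353.]), array([61.,  7.]), 72)
([353, 195, 34, 12, 205], np.float64(0.055), 81, [0.472, -0.321, 0.043], array([ 473., -321.]), array([12., 57.]), 36)
([371, 213, 13, 26, 131], np.float64(0.088), 90, [0.44, -0.335, 0.079], array([ 437., -336.]), array([40.,  5.]), 16)
```

View pics/w1.png

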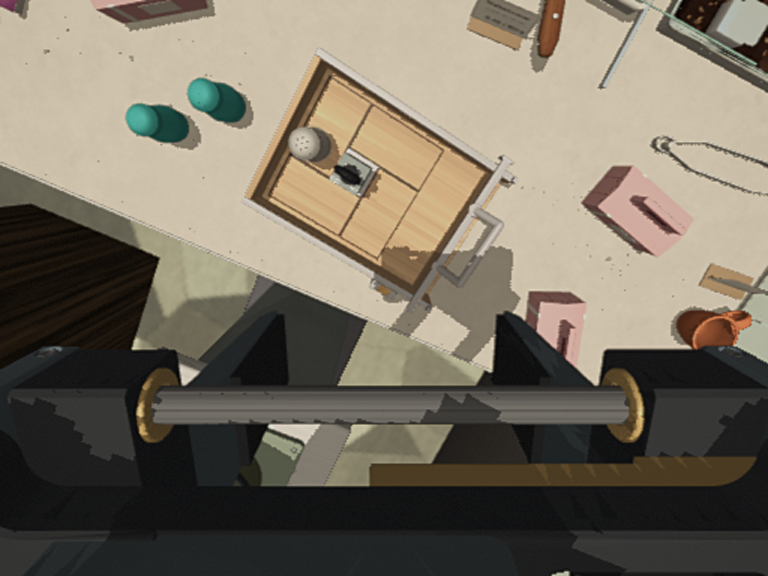

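The wrist view shows the carrier whole. The pale shaker is at (306,143), ring and post at (350,173), gate handle at (478,235), and the catch (brass) at (383,284). Next I measure the carrier's pose.

```bash
python3 - <<'E'
from h import *
d=np.load("w1.npz");P=d["P"];x,y,z=P[...,0],P[...,1],P[...,2]
v,u=np.mgrid[:384,:512]
roi=(u>155)&(u<345)&(v>25)&(v<205)&(x>.3)&(x<.75)
w=roi&(abs(z-.06)<.004); 
q=P[w][:,:2]*1000
r=cv2.minAreaRect(q.astype(np.float32)); print(len(q),r)
hb=roi&(abs(z-.098)<.006)&(u>285); q=P[hb]; print("bar",len(q),q.mean(0),cv2.minAreaRect((q[:,:2]*1000).astype(np.float32)))
hb=roi&(abs(z-.069)<.003)&(u>270); q=P[hb]; print("gatetop",len(q),q.mean(0),cv2.minAreaRect((q[:,:2]*1000).astype(np.float32)))
for n,(uu,vv),r0 in(("shaker",(204,95),14),("post",(235,115),18)):
    m=((u-uu)**2+(v-vv)**2<r0*r0)&(z>.074); q=P[m]; print(n,np.percentile(q[:,2],[5,50,98]))
    for lo,hi in((.074,.084),(.084,.095),(.1,.125)):
        k=q[(q[:,2]>lo)&(q[:,2]<hi)]
        if len(k)>4: print(lo,len(k),k.mean(0),cv2.minAreaRect((k[:,:2]*1000).astype(np.float32)))
# wall lines: far end corner pixels
for a in((319,50),(245,200),(505,158),(400,298)): 
    a=np.array(a)/1.5; print(a,P[int(a[1])-1:int(a[1])+2,int(a[0])-1:int(a[0])+2].reshape(-1,3).round(3).tolist()[::4])
E
```

```text
2097 ((503.2308654785156, -47.62779235839844), (263.35540771484375, 212.87937927246094), 84.18021392822266)
bar 319 [ 0.49141183 -0.18222102  0.09703135] ((490.2896423339844, -181.5838623046875), (12.889548301696777, 89.42720794677734), 82.79000091552734)
gatetop 668 [ 0.50343036 -0.15758149  0.06851311] ((494.8597412109375, -163.94264221191406), (29.8018856048584, 209.69908142089844), 82.501953125)
shaker [0.08585672 0.09462379 0.09911688]
0.074 14 [0.5244887  0.02940269 0.07988652] ((525.9820556640625, 31.63365364074707), (28.118183135986328, 7.84058141708374), 27.82948875427246)
0.084 191 [0.51986617 0.04049777 0.09100806] ((519.2243041992188, 42.94014358520508), (32.18071365356445, 33.879295349121094), 24.05489158630371)
post [0.07815181 0.08029987 0.12336568]
0.074 248 [ 0.51112835 -0.01424319  0.07924806] ((510.1623229980469, -13.361080169677734), (33.950687408447266, 33.95673751831055), 83.11103057861328)
0.084 62 [ 0.51238614 -0.01400649  0.09172284] ((510.294921875, -14.4348783493042), (20.63917350769043, 17.610788345336914), 1.7907788753509521)
0.1 120 [ 0.51056896 -0.0140041   0.11854488] ((510.23455810546875, -13.365394592285156), (31.52398109436035, 8.775388717651367), 82.85626220703125)
[212.66666667  33.33333333] [[0.623, 0.085, 0.0], [0.614, 0.068, 0.06], [0.613, 0.067, 0.059]]
[163.33333333 133.33333333] [[0.431, 0.092, 0.057], [0.431, 0.089, 0.059], [0.43, 0.087, 0.059]]
[336.66666667 105.33333333] [[0.599, -0.163, 0.068], [0.598, -0.165, 0.067], [0.597, -0.167, 0.067]]
[266.66666667 198.66666667] [[0.38, -0.134, -0.001], [0.38, -0.137, 0.001], [0.378, -0.14, 0.0]]
```

```bash
cat >> h.py <<'E'
O=np.array([.510,-.0135]); TH=np.radians(-7.0)
A=np.array([[np.cos(TH),-np.sin(TH)],[np.sin(TH),np.cos(TH)]])
c2w=lambda x,y:O+A@np.array([x,y])
w2c=lambda p:(np.asarray(p)[...,:2]-O)@A
def rect(s,zh=.01,k=2.,lim=(-110,110,-180,110)):
    src=[];dst=[]
    for cx,cy in((lim[0],lim[2]),(lim[1],lim[2]),(lim[1],lim[3]),(lim[0],lim[3])):
        X=np.array([*c2w(cx/1e3,cy/1e3),zh]); c=np.array(s["R"])@X+np.array(s["t"])
        src.append([s["fx"]*c[0]/c[2]+s["cx"],s["fy"]*c[1]/c[2]+s["cy"]]); dst.append([(cx-lim[0])*k,(lim[3]-cy)*k])
    M=cv2.getPerspectiveTransform(np.float32(src),np.float32(dst))
    return cv2.warpPerspective(s["frame"],M,(int((lim[1]-lim[0])*k),int((lim[3]-lim[2])*k)))
E
python3 - <<'E'
from h import *
s=cams.snapshot("wrist"); cv2.imwrite("pics/r1.png",rect(s))
P=pts(s);h=cv2.cvtColor(s["frame"],cv2.COLOR_BGR2HSV)
m=(abs(h[...,0].astype(int)-88)<8)&(h[...,1]>120)&(P[...,2]>.02)&(P[...,2]<.12)
n,l,st,c=cv2.connectedComponentsWithStats(m.astype(np.uint8))
for i in range(1,n):
    if st[i,4]>80: q=P[l==i];print("turq",np.round(np.median(q[q[:,2]>q[:,2].max()-.02],0),3),q.max(0),q.min(0))
print(c2w(.003,.057))
plan(.519,.043,.2,83)
E
```

```text
turq [0.521 0.155 0.085] [0.53926262 0.17234117 0.09117796] [0.50184181 0.13773379 0.02072119]
turq [0.471 0.207 0.085] [0.48901946 0.22379895 0.08994872] [0.45224316 0.19339733 0.02016607]
[0.51992419 0.04270952]
pos [ 0.4665 -0.0835  0.3939] yaw 24.2 slide [ 2.49 -2.35  4.85] turn z -11.76901389547819 w 0.091 F [ 0.1 -0.4  0.9] g 0.0 t 2.1
  slide after turn [3.3  0.92 4.85]
```

View pics/r1.png

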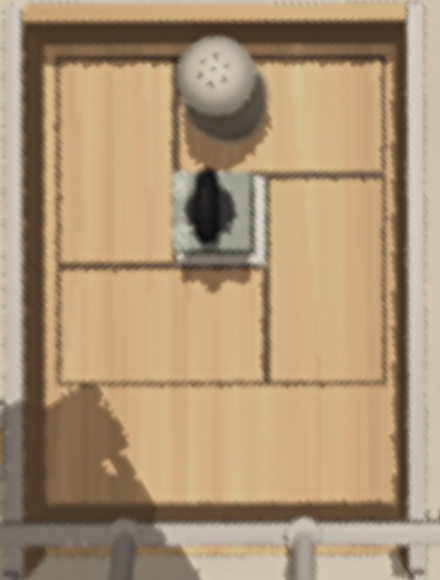

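Outlines in carrier mm: slot A (-52.5, 30) and slot C (52.5, -30) have their long side along y; slot B (30, 52.5) and slot D (-30, -52.5) along x. The shaker is at about (3, 57).

```bash
C="python3 -m creep"
$C '[{"slide":[0,0,0.3],"turn":[0,0,-0.98],"fingers":1},{"slide":[0,0,0.3],"turn":[0,0,-0.98],"fingers":1},{"slide":[0,0,0.3],"turn":[0,0,-0.98],"fingers":1},{"slide":[0,0,0.3],"turn":[0,0,-0.98],"fingers":1},{"slide":[0,0,0.3],"turn":[0,0,-0.98],"fingers":1},{"slide":[0,0,0.3],"turn":[0,0,-0.98],"fingers":1}]' | head -2
$C '[{"slide":[0,0,0.3],"turn":[0,0,-0.98],"fingers":1},{"slide":[0,0,0.3],"turn":[0,0,-0.98],"fingers":1},{"slide":[0,0,0.3],"turn":[0,0,-0.98],"fingers":1},{"slide":[0,0,0.3],"turn":[0,0,-0.98],"fingers":1},{"slide":[0,0,0.3],"turn":[0,0,-0.98],"fingers":1},{"slide":[0,0,0.3],"turn":[0,0,-0.98],"fingers":1}]'|head -2
$C '[{"slide":[0.82,0.23,0.1],"turn":[0,0,0],"fingers":1},{"slide":[0.82,0.23,0.1],"turn":[0,0,0],"fingers":1},{"slide":[0.82,0.23,0.1],"turn":[0,0,0],"fingers":1},{"slide":[0.82,0.23,0.1],"turn":[0,0,0],"fingers":1},{"slide":[0,0,0],"turn":[0,0,0],"fingers":1},{"slide":[0,0,0],"turn":[0,0,0],"fingers":1}]'|head -2
python3 - <<'E'
from h import *
plan(.5195,.0427,.048,83)
s=cams.snapshot("wrist");P=pts(s);q=P[(P[...,2]>.082)&(P[...,2]<.1)&(np.hypot(P[...,0]-.52,P[...,1]-.043)<.03)]
print(len(q),cv2.minEnclosingCircle((q[:,:2]*1000).astype(np.float32)) if len(q) else 0)
E
```

```text
time: 2.6
position: [0.4664, -0.0842, 0.3216]
time: 3.1
position: [0.4664, -0.0842, 0.2496]
time: 3.6
position: [0.5195, 0.0427, 0.2336]
pos [0.5195 0.0427 0.2336] yaw 83.1 slide [0.   0.   4.64] turn z 0.012240654599290223 w 0.091 F [-1.3 -0.8 -0.4] g 0.0 t 3.6
  slide after turn [0.   0.   4.64]
672 ((519.65576171875, 43.83100128173828), 17.265439987182617)
```

```bash
C="python3 -m creep"
$C '[{"slide":[0,0,0.66],"turn":[0,0,0],"fingers":1},{"slide":[0,0,0.66],"turn":[0,0,0],"fingers":1},{"slide":[0,0,0.66],"turn":[0,0,0],"fingers":1},{"slide":[0,0,0.66],"turn":[0,0,0],"fingers":1},{"slide":[0,0,0.66],"turn":[0,0,0],"fingers":1},{"slide":[0,0,0.66],"turn":[0,0,0],"fingers":1},{"slide":[0,0,0.66],"turn":[0,0,0],"fingers":1},{"slide":[0,0,0],"turn":[0,0,0],"fingers":1}]'
$C '[{"slide":[0,0,0],"turn":[0,0,0],"fingers":0.3},{"slide":[0,0,0],"turn":[0,0,0],"fingers":0.3},{"slide":[0,0,0],"turn":[0,0,0],"fingers":0.3},{"slide":[0,0,0],"turn":[0,0,0],"fingers":0.3},{"slide":[0,0,0],"turn":[0,0,0],"fingers":0.3},{"slide":[0,0,0],"turn":[0,0,0],"fingers":0.3},{"slide":[0,0,0],"turn":[0,0,0],"fingers":0.3},{"slide":[0,0,0],"turn":[0,0,0],"fingers":0.3}]' 12
$C '[{"slide":[0,0,-0.4],"turn":[0,0,0],"fingers":0.3},{"slide":[0,0,-0.7],"turn":[0,0,0],"fingers":0.3},{"slide":[0,0,-0.7],"turn":[0,0,0],"fingers":0.3},{"slide":[0,0,-0.7],"turn":[0,0,0],"fingers":0.3},{"slide":[0,0,-0.7],"turn":[0,0,0],"fingers":0.3},{"slide":[0,0,-0.7],"turn":[0,0,0],"fingers":0.3},{"slide":[0,0,0],"turn":[0,0,0],"fingers":0.3}]'
python3 -c "
from h import *
plan(.43,.30,.20)"
```

```text
time: 4.32
position: [0.5155, 0.0407, 0.0454]
eef_rot: [0.75, 0.662, -0.004, -0.003]
force: [-1.7, 0.2, 0.4]
width: 0.0912
gripper_force: 0.0
time: 4.98
position: [0.5196, 0.0432, 0.0494]
eef_rot: [0.749, 0.663, 0.0, 0.0]
force: [-0.5, 0.7, -0.1]
width: 0.0406
gripper_force: 0.0
time: 5.57
position: [0.5226, 0.0434, 0.2107]
eef_rot: [0.749, 0.663, 0.004, 0.003]
force: [1.5, -0.2, -0.6]
width: 0.0373
gripper_force: 11.6
pos [0.5226 0.0434 0.2107] yaw 83.0 slide [ 6.09 -3.08  0.25] turn z None w 0.037 F [ 1.5 -0.2 -0.6] g 11.6 t 5.6
```

```bash
C="python3 -m creep"
$C '[{"slide":[0.35,-0.17,0],"turn":[0,0,0],"fingers":0.3},{"slide":[0.7,-0.35,0],"turn":[0,0,0],"fingers":0.3},{"slide":[0.8,-0.4,0],"turn":[0,0,0],"fingers":0.3},{"slide":[0.8,-0.4,0],"turn":[0,0,0],"fingers":0.3},{"slide":[0.8,-0.4,0],"turn":[0,0,0],"fingers":0.3},{"slide":[0.8,-0.4,0],"turn":[0,0,0],"fingers":0.3},{"slide":[0.8,-0.4,0],"turn":[0,0,0],"fingers":0.3},{"slide":[0.7,-0.35,0],"turn":[0,0,0],"fingers":0.3}]' |head -2
$C '[{"slide":[0.35,-0.17,0],"turn":[0,0,0],"fingers":0.3},{"slide":[0,0,0],"turn":[0,0,0],"fingers":0.3},{"slide":[0,0,0],"turn":[0,0,0],"fingers":0.3},{"slide":[0,0,0],"turn":[0,0,0],"fingers":0.3}]'
python3 - <<'E'
from h import *
plan(.43,.30,.0415)
s=cams.snapshot("side"); P=pts(s)
m=(np.hypot(P[...,0]-.43,P[...,1]-.30)<.06)&(P[...,2]>.01)&(P[...,2]<.3); v,u=np.where(m)
print(P[m][:,2].min(), np.percentile(P[m][:,2],[1,5]))
c=cams.snapshot("scene"); save(c,"sh.png",(60,130,260,270),4)
E
```

```text
time: 6.23
position: [0.4319, 0.287, 0.2041]
time: 6.57
position: [0.4283, 0.2992, 0.2044]
eef_rot: [0.749, 0.663, -0.001, 0.0]
force: [-0.5, -0.7, -1.8]
width: 0.0372
gripper_force: 11.6
pos [0.4283 0.2992 0.2044] yaw 83.0 slide [0.03 0.04 4.07] turn z None w 0.037 F [-0.5 -0.7 -1.8] g 11.6 t 6.6
0.15932215158915877 [0.16399279 0.17465443]
```

View pics/sh.png

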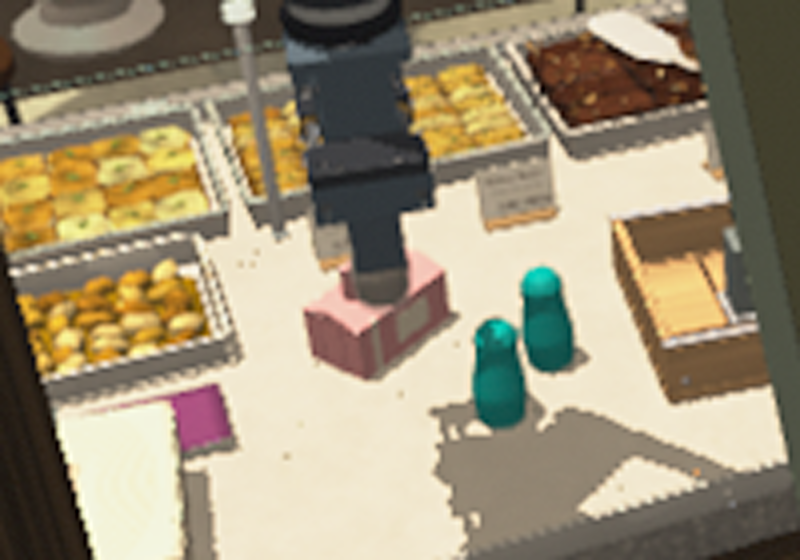

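The shaker hangs upright in the gripper, seen at (380,285) in front of carton A. The carrier's top outline is now empty. I lower it and release.

```bash
C="python3 -m creep"
$C '[{"slide":[0,0,0.5],"turn":[0,0,0],"fingers":0.3},{"slide":[0,0,0.7],"turn":[0,0,0],"fingers":0.3},{"slide":[0,0,0.7],"turn":[0,0,0],"fingers":0.3},{"slide":[0,0,0.7],"turn":[0,0,0],"fingers":0.3},{"slide":[0,0,0.6],"turn":[0,0,0],"fingers":0.3},{"slide":[0,0,0.4],"turn":[0,0,0],"fingers":0.3},{"slide":[0,0,0.2],"turn":[0,0,0],"fingers":0.3},{"slide":[0,0,0],"turn":[0,0,0],"fingers":0.3}]'
$C '[{"slide":[0,0,0.1],"turn":[0,0,0],"fingers":0.3},{"slide":[0,0,0.1],"turn":[0,0,0],"fingers":0.3},{"slide":[0,0,0.05],"turn":[0,0,0],"fingers":0.3},{"slide":[0,0,0],"turn":[0,0,0],"fingers":0.3}]'
```

```text
time: 7.33
position: [0.4279, 0.2985, 0.0515]
eef_rot: [0.749, 0.662, -0.002, -0.0]
force: [-0.9, -0.5, -0.0]
width: 0.037
gripper_force: 11.6
time: 7.67
position: [0.4286, 0.3001, 0.0434]
eef_rot: [0.749, 0.663, 0.0, 0.0]
force: [-0.3, -0.5, -0.6]
width: 0.037
gripper_force: 11.6
```

```bash
C="python3 -m creep"
$C '[{"slide":[0,0,0.04],"turn":[0,0,0],"fingers":0.3},{"slide":[0,0,0.04],"turn":[0,0,0],"fingers":0.3},{"slide":[0,0,0],"turn":[0,0,0],"fingers":0.3}]'
$C '[{"slide":[0,0,0],"turn":[0,0,0],"fingers":0.6},{"slide":[0,0,0],"turn":[0,0,0],"fingers":0.7},{"slide":[0,0,0],"turn":[0,0,0],"fingers":0.8},{"slide":[0,0,0],"turn":[0,0,0],"fingers":0.9},{"slide":[0,0,0],"turn":[0,0,0],"fingers":0.9},{"slide":[0,0,0],"turn":[0,0,0],"fingers":0.9}]'
$C '[{"slide":[0,0,-0.3],"turn":[0,0,0],"fingers":0.9},{"slide":[0,0,-0.7],"turn":[0,0,0],"fingers":0.9},{"slide":[0,0,-0.7],"turn":[0,0,0],"fingers":0.9},{"slide":[0,0,-0.7],"turn":[0,0,0],"fingers":0.9},{"slide":[0,0,-0.7],"turn":[0,0,0],"fingers":0.9},{"slide":[0,0,-0.7],"turn":[0,0,0],"fingers":0.9},{"slide":[0,0,0],"turn":[0,0,0],"fingers":0.9},{"slide":[0,0,0],"turn":[0,0,0],"fingers":0.9}]'
python3 - <<'E'
from h import *
plan(.60,.279,.2,125)
s=cams.snapshot("scene")
for p in pink(s): print(p)
s=cams.snapshot("wrist")
for p in pink(s): print(p)
P=pts(s);q=P[(P[...,2]>.06)&(P[...,2]<.12)&(np.hypot(P[...,0]-.43,P[...,1]-.3)<.04)]
if len(q): print("shaker",q.mean(0),q[:,2].max())
E
```

```text
time: 7.92
position: [0.4299, 0.3011, 0.0419]
eef_rot: [0.749, 0.663, 0.002, 0.0]
force: [-1.3, -0.6, 9.3]
width: 0.0373
gripper_force: 12.4
time: 8.42
position: [0.4283, 0.3, 0.0398]
eef_rot: [0.749, 0.663, -0.0, 0.0]
force: [-0.3, -0.2, -0.3]
width: 0.0744
gripper_force: 0.0
time: 9.08
position: [0.4291, 0.3005, 0.1933]
eef_rot: [0.749, 0.663, 0.002, 0.0]
force: [0.3, -0.1, -0.5]
width: 0.0821
gripper_force: 0.0
pos [0.4291 0.3005 0.1933] yaw 83.0 slide [-0.02  4.31 -0.15] turn z -8.39453852021544 w 0.082 F [ 0.3 -0.1 -0.5] g 0.0 t 9.1
  slide after turn [-2.89  3.19 -0.15]
([312, 151, 18, 10, 131], np.float64(0.089), 68, [0.61, -0.354, 0.079], array([ 612., -353.]), array([59., 15.]), 76)
([315, 163, 20, 12, 116], np.float64(0.051), 63, [0.583, -0.36, 0.042], array([ 584., -360.]), array([79., 15.]), 78)
([337, 175, 18, 14, 141], np.float64(0.087), 82, [0.422, -0.343, 0.077], array([ 422., -342.]), array([64., 14.]), 18)
([332, 187, 30, 20, 222], np.float64(0.055), 101, [0.393, -0.337, 0.044], array([ 412., -345.]), array([85., 59.]), 25)
([145, 193, 27, 27, 185], np.float64(0.231), 9, [0.376, 0.294, 0.223], array([376., 306.]), array([35.,  5.]), 87)
([136, 207, 18, 17, 182], np.float64(0.056), 73, [0.572, 0.317, 0.046], array([575., 318.]), array([63., 15.]), 41)
([317, 0, 68, 69, 4179], np.float64(0.013), 4179, [0.549, 0.446, 0.011], array([550., 446.]), array([69., 76.]), 87)
([357, 127, 54, 43, 744], np.float64(0.053), 351, [0.575, 0.319, 0.043], array([575., 319.]), array([59., 13.]), 46)
([400, 160, 48, 52, 734], np.float64(0.088), 349, [0.599, 0.282, 0.08], array([602., 277.]), array([ 7., 62.]), 28)
([367, 171, 21, 19, 72], np.float64(0.049), 37, [0.57, 0.277, 0.04], array([570., 277.]), array([ 0., 18.]), 33)
([392, 204, 23, 21, 70], np.float64(0.049), 39, [0.6, 0.231, 0.041], array([599., 233.]), array([ 1., 27.]), 33)
shaker [0.43062208 0.30338978 0.08291827] 0.08993627597146846
```

```bash
C="python3 -m creep"
$C '[{"slide":[0,0,0],"turn":[0,0,-1],"fingers":0.45},{"slide":[0,0,0],"turn":[0,0,-1],"fingers":0.45},{"slide":[0,0,0],"turn":[0,0,-1],"fingers":0.45},{"slide":[0,0,0],"turn":[0,0,-1],"fingers":0.45},{"slide":[0,0,0],"turn":[0,0,-1],"fingers":0.45},{"slide":[0,0,0],"turn":[0,0,-1],"fingers":0.45},{"slide":[0,0,0],"turn":[0,0,-1],"fingers":0.45},{"slide":[0,0,0],"turn":[0,0,-1],"fingers":0.45}]'|head -2
$C '[{"slide":[-0.55,0.65,-0.1],"turn":[0,0,0],"fingers":0.45},{"slide":[-0.55,0.65,0],"turn":[0,0,0],"fingers":0.45},{"slide":[-0.55,0.65,0],"turn":[0,0,0],"fingers":0.45},{"slide":[-0.55,0.65,0],"turn":[0,0,0],"fingers":0.45},{"slide":[-0.55,0.65,0],"turn":[0,0,0],"fingers":0.45},{"slide":[0,0,0],"turn":[0,0,0],"fingers":0.45},{"slide":[0,0,0],"turn":[0,0,0],"fingers":0.45}]'|head -2
python3 - <<'E'
from h import *
plan(.601,.278,.065,123)
s=cams.snapshot("wrist")
for p in pink(s): print(p)
save(s,"w2.png")
E
```

```text
time: 9.85
position: [0.4275, 0.2994, 0.1898]
time: 10.43
position: [0.5976, 0.2777, 0.1927]
pos [0.5976 0.2777 0.1927] yaw 122.9 slide [-0.04  0.09  3.19] turn z -0.015585846015031279 w 0.041 F [ 0.2  0.2 -0.7] g 0.0 t 10.4
  slide after turn [-0.04  0.09  3.19]
([263, 0, 101, 73, 4184], np.float64(0.013), 4184, [0.554, 0.447, 0.011], array([550., 456.]), array([89., 74.]), 89)
([241, 135, 49, 3, 132], np.float64(0.048), 86, [0.575, 0.319, 0.039], array([577., 321.]), array([55.,  0.]), 33)
([241, 158, 51, 70, 2211], np.float64(0.088), 365, [0.607, 0.275, 0.087], array([610., 281.]), array([18., 63.]), 33)
```

View pics/w2.png

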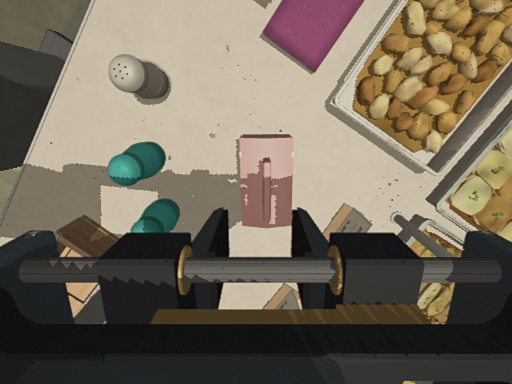

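The carton fin is upright in the wrist view at (267,190), midway between the fingers at columns 222 and 305. The shaker stands at (127,72).

```bash
cat >> h.py <<'E'
def fin(x,y,base=0.,r=.045,cam="wrist"):
    s=cams.snapshot(cam);P=pts(s);q=P[(abs(P[...,2]-base-.0865)<.004)&(np.hypot(P[...,0]-x,P[...,1]-y)<r)]
    R=cv2.minAreaRect((q[:,:2]*1000).astype(np.float32)); a=R[2] if R[1][0]>R[1][1] else R[2]+90
    print("fin",len(q),np.round(R[0],1),np.round(R[1],1),"dir %.1f"%a)
E
python3 -c "
from h import *
fin(.601,.278)"
```

```text
fin 472 [605.9 277.8] [ 7.5 62.9] dir 123.2
```

```bash
C="python3 -m creep"
$C '[{"slide":[-0.11,0.18,0.3],"turn":[0,0,0],"fingers":0.45},{"slide":[0,0,0.6],"turn":[0,0,0],"fingers":0.45},{"slide":[0,0,0.6],"turn":[0,0,0],"fingers":0.45},{"slide":[0,0,0.6],"turn":[0,0,0],"fingers":0.45},{"slide":[0,0,0.6],"turn":[0,0,0],"fingers":0.45},{"slide":[0,0,0.35],"turn":[0,0,0],"fingers":0.45},{"slide":[0,0,0.15],"turn":[0,0,0],"fingers":0.45},{"slide":[0,0,0],"turn":[0,0,0],"fingers":0.45}]'
$C '[{"slide":[0,0,0],"turn":[0,0,0],"fingers":0},{"slide":[0,0,0],"turn":[0,0,0],"fingers":0},{"slide":[0,0,0],"turn":[0,0,0],"fingers":0},{"slide":[0,0,0],"turn":[0,0,0],"fingers":0},{"slide":[0,0,0],"turn":[0,0,0],"fingers":0},{"slide":[0,0,0],"turn":[0,0,0],"fingers":0},{"slide":[0,0,0],"turn":[0,0,0],"fingers":0}]' 25
$C '[{"slide":[0,0,-0.2],"turn":[0,0,0],"fingers":0},{"slide":[0,0,-0.5],"turn":[0,0,0],"fingers":0},{"slide":[0,0,-0.6],"turn":[0,0,0],"fingers":0},{"slide":[0,0,-0.6],"turn":[0,0,0],"fingers":0},{"slide":[0,0,-0.6],"turn":[0,0,0],"fingers":0},{"slide":[0,0,-0.6],"turn":[0,0,0],"fingers":0},{"slide":[0,0,-0.6],"turn":[0,0,0],"fingers":0},{"slide":[0,0,-0.2],"turn":[0,0,0],"fingers":0}]'
python3 -c "
from h import *
x,y=c2w(.032,.055); print(x,y)
plan(x,y,.22,173)"
```

```text
time: 11.2
position: [0.6041, 0.2787, 0.0659]
eef_rot: [0.477, 0.879, -0.002, -0.001]
force: [0.4, -0.5, -0.2]
width: 0.0412
gripper_force: 0.0
time: 11.78
position: [0.6059, 0.2789, 0.0684]
eef_rot: [0.477, 0.879, 0.0, 0.0]
force: [-0.0, -0.8, 0.7]
width: 0.0078
gripper_force: 25.0
time: 12.45
position: [0.6073, 0.2796, 0.2285]
eef_rot: [0.477, 0.879, 0.003, 0.002]
force: [0.5, -0.3, -0.1]
width: 0.0077
gripper_force: 25.0
0.5484642907398054 0.037190219351307986
pos [0.6073 0.2796 0.2285] yaw 123.0 slide [-4.28 -4.54  0.19] turn z -9.99526260938723 w 0.008 F [ 0.5 -0.3 -0.1] g 25.0 t 12.4
  slide after turn [ 0.72 -6.19  0.19]
```

```bash
C="python3 -m creep"
$C '[{"slide":[0,-0.2,0],"turn":[0,0,-0.5],"fingers":0},{"slide":[0,0,0],"turn":[0,0,-1],"fingers":0},{"slide":[0,0,0],"turn":[0,0,-1],"fingers":0},{"slide":[0,0,0],"turn":[0,0,-1],"fingers":0},{"slide":[0,0,0],"turn":[0,0,-1],"fingers":0},{"slide":[0,0,0],"turn":[0,0,-1],"fingers":0},{"slide":[0,0,0],"turn":[0,0,-1],"fingers":0},{"slide":[0,0,0],"turn":[0,0,-1],"fingers":0}]'|head -2
$C '[{"slide":[0,0,0],"turn":[0,0,-1],"fingers":0},{"slide":[0,0,0],"turn":[0,0,-1],"fingers":0},{"slide":[0,0,0],"turn":[0,0,-0.5],"fingers":0},{"slide":[0.1,-0.4,0],"turn":[0,0,0],"fingers":0},{"slide":[0.1,-0.8,0],"turn":[0,0,0],"fingers":0},{"slide":[0.1,-0.9,0],"turn":[0,0,0],"fingers":0},{"slide":[0.1,-0.9,0],"turn":[0,0,0],"fingers":0},{"slide":[0.1,-0.9,0],"turn":[0,0,0],"fingers":0}]'|head -2
$C '[{"slide":[0.1,-0.9,0],"turn":[0,0,0],"fingers":0},{"slide":[0.1,-0.7,0],"turn":[0,0,0],"fingers":0},{"slide":[0,-0.4,0],"turn":[0,0,0],"fingers":0},{"slide":[0,0,0],"turn":[0,0,0],"fingers":0},{"slide":[0,0,0],"turn":[0,0,0],"fingers":0},{"slide":[0,0,0],"turn":[0,0,0],"fingers":0}]'|head -2
python3 - <<'E'
from h import *
x,y=c2w(.032,.055)
plan(x,y,.0795,173)
s=cams.snapshot("side");print(np.round(pink(s)[0:3],3) if 0 else [ (p[3],p[1]) for p in pink(s)])
save(s,"c1.png",(200,100,330,200),4)
E
```

```text
time: 13.12
position: [0.5987, 0.2744, 0.2229]
time: 13.78
position: [0.5592, 0.1208, 0.223]
time: 14.28
position: [0.5427, 0.0444, 0.2236]
pos [0.5427 0.0444 0.2236] yaw 173.0 slide [-0.17 -0.16  3.6 ] turn z 0.006196977562586881 w 0.008 F [ 0.1  0.2 -1.1] g 25.0 t 14.3
  slide after turn [-0.17 -0.16  3.6 ]
[([0.492, 0.067, 0.206], np.float64(0.21)), ([0.536, 0.039, 0.234], np.float64(0.244)), ([0.423, -0.348, 0.071], np.float64(0.082)), ([0.384, -0.374, 0.046], np.float64(0.059)), ([0.6, -0.406, 0.043], np.float64(0.054))]
```

View pics/c1.png

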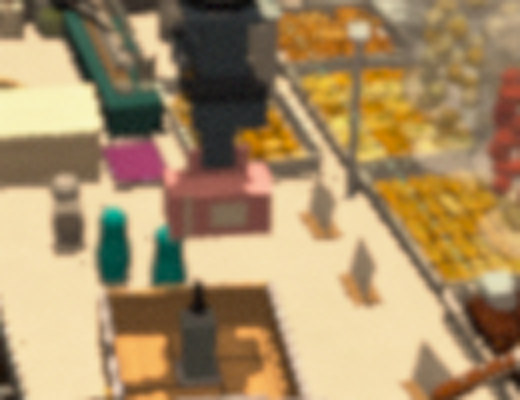

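Carton hangs level and upright above the carrier at (218,200). I align first, then descend slowly.

```bash
C="python3 -m creep"
$C '[{"slide":[-0.17,-0.16,0.3],"turn":[0,0,0],"fingers":0},{"slide":[0,0,0.2],"turn":[0,0,0],"fingers":0},{"slide":[0,0,0],"turn":[0,0,0],"fingers":0},{"slide":[0,0,0],"turn":[0,0,0],"fingers":0}]'|head -2
python3 -c "
from h import *
x,y=c2w(.032,.055)
plan(x,y,.0795,173)"
```

```text
time: 14.67
position: [0.5481, 0.0368, 0.2025]
pos [0.5481 0.0368 0.2025] yaw 173.0 slide [-0.02  0.01  3.08] turn z 0.009298061235432442 w 0.008 F [ 0.8  0.9 -1.7] g 25.0 t 14.7
  slide after turn [-0.02  0.01  3.08]
```

```bash
C="python3 -m creep"
$C '[{"slide":[0,0,0.2],"turn":[0,0,0],"fingers":0},{"slide":[0,0,0.3],"turn":[0,0,0],"fingers":0},{"slide":[0,0,0.3],"turn":[0,0,0],"fingers":0},{"slide":[0,0,0.3],"turn":[0,0,0],"fingers":0},{"slide":[0,0,0.3],"turn":[0,0,0],"fingers":0},{"slide":[0,0,0.3],"turn":[0,0,0],"fingers":0},{"slide":[0,0,0.3],"turn":[0,0,0],"fingers":0},{"slide":[0,0,0.3],"turn":[0,0,0],"fingers":0}]'
$C '[{"slide":[0,0,0.3],"turn":[0,0,0],"fingers":0},{"slide":[0,0,0.2],"turn":[0,0,0],"fingers":0},{"slide":[0,0,0.15],"turn":[0,0,0],"fingers":0},{"slide":[0,0,0.07],"turn":[0,0,0],"fingers":0},{"slide":[0,0,0],"turn":[0,0,0],"fingers":0},{"slide":[0,0,0],"turn":[0,0,0],"fingers":0}]'
python3 -c "
from h import *
x,y=c2w(.032,.055)
plan(x,y,.0795,173)"
```

```text
time: 15.33
position: [0.5487, 0.0367, 0.1112]
eef_rot: [0.061, 0.998, 0.0, 0.0]
force: [0.3, -0.0, -1.6]
width: 0.008
gripper_force: 25.0
time: 15.83
position: [0.549, 0.0366, 0.0835]
eef_rot: [0.061, 0.998, 0.0, 0.0]
force: [0.3, -0.0, -2.4]
width: 0.0078
gripper_force: 25.0
pos [0.549  0.0366 0.0835] yaw 173.0 slide [0.02 0.01 0.1 ] turn z 0.0056651780872812195 w 0.008 F [ 0.3 -0.  -2.4] g 25.0 t 15.8
  slide after turn [0.02 0.01 0.1 ]
```

```bash
C="python3 -m creep"
$C '[{"slide":[0,0,0.05],"turn":[0,0,0],"fingers":0},{"slide":[0,0,0.04],"turn":[0,0,0],"fingers":0},{"slide":[0,0,0.04],"turn":[0,0,0],"fingers":0},{"slide":[0,0,0],"turn":[0,0,0],"fingers":0},{"slide":[0,0,0],"turn":[0,0,0],"fingers":0}]'
python3 -c "
from h import *
x,y=c2w(.032,.055)
plan(x,y,.0795,173)"
```

```text
time: 16.25
position: [0.5489, 0.0364, 0.0783]
eef_rot: [0.061, 0.998, -0.0, 0.0]
force: [-0.3, -1.4, 2.4]
width: 0.0078
gripper_force: 25.0
pos [0.5489 0.0364 0.0783] yaw 173.0 slide [ 0.01  0.02 -0.03] turn z 0.005877950979811431 w 0.008 F [-0.3 -1.4  2.4] g 25.0 t 16.2
  slide after turn [ 0.01  0.02 -0.03]
```

```bash
C="python3 -m creep"
$C '[{"slide":[0,0,0],"turn":[0,0,0],"fingers":0.1},{"slide":[0,0,0],"turn":[0,0,0],"fingers":0.2},{"slide":[0,0,0],"turn":[0,0,0],"fingers":0.35},{"slide":[0,0,0],"turn":[0,0,0],"fingers":0.35},{"slide":[0,0,0],"turn":[0,0,0],"fingers":0.35}]'
$C '[{"slide":[0,0,-0.3],"turn":[0,0,0],"fingers":0.35},{"slide":[0,0,-0.6],"turn":[0,0,0],"fingers":0.35},{"slide":[0,0,-0.8],"turn":[0,0,0],"fingers":0.35},{"slide":[0,0,-0.8],"turn":[0,0,0],"fingers":0.35},{"slide":[0,0,-0.8],"turn":[0,0,0],"fingers":0.35},{"slide":[0,0,-0.8],"turn":[0,0,0],"fingers":0.35},{"slide":[0,0,0],"turn":[0,0,0],"fingers":0.35},{"slide":[0,0,0],"turn":[0,0,0],"fingers":0.35}]'|head -2
python3 - <<'E'
from h import *
fin(.548,.037,.01)
x,y=c2w(.032,.055);print(x,y)
for p in pink(cams.snapshot("side")): print(p)
for p in pink(cams.snapshot("scene")): print(p)
plan(.612,-.353,.25,72)
E
```

```text
time: 16.67
position: [0.5486, 0.0366, 0.0779]
eef_rot: [0.061, 0.998, -0.0, -0.0]
force: [0.1, -0.2, -0.0]
width: 0.0309
gripper_force: 0.0
time: 17.33
position: [0.5496, 0.0366, 0.2439]
fin 365 [549.4  35.4] [ 7.2 62.5] dir 172.9
0.5484642907398054 0.037190219351307986
([226, 136, 16, 10, 110], np.float64(0.02), 110, [0.546, 0.451, 0.013], array([545., 452.]), array([94., 72.]), 88)
([250, 170, 18, 19, 138], np.float64(0.092), 43, [0.548, 0.032, 0.083], array([534.,  19.]), array([79., 31.]), 35)
([242, 231, 16, 13, 90], np.float64(0.084), 53, [0.421, -0.349, 0.072], array([ 422., -347.]), array([60., 12.]), 26)
([234, 243, 15, 17, 112], np.float64(0.057), 41, [0.385, -0.375, 0.045], array([ 382., -376.]), array([29., 52.]), 54)
([295, 242, 16, 11, 132], np.float64(0.054), 55, [0.6, -0.406, 0.045], array([ 601., -407.]), array([11., 49.]), 74)
([310, 151, 19, 10, 133], np.float64(0.088), 72, [0.611, -0.353, 0.078], array([ 609., -354.]), array([63., 19.]), 80)
([304, 158, 8, 18, 84], np.float64(0.055), 33, [0.616, -0.305, 0.045], array([ 623., -308.]), array([11., 66.]), 79)
([314, 163, 21, 12, 128], np.float64(0.05), 72, [0.583, -0.361, 0.042], array([ 583., -359.]), array([73., 15.]), 78)
([337, 175, 18, 14, 143], np.float64(0.088), 74, [0.422, -0.342, 0.079], array([ 424., -342.]), array([60., 12.]), 25)
([217, 178, 25, 34, 469], np.float64(0.096), 41, [0.537, 0.039, 0.089], array([545.,  37.]), array([ 9., 63.]), 85)
([332, 188, 30, 18, 217], np.float64(0.055), 99, [0.392, -0.339, 0.044], array([ 397., -333.]), array([96., 48.]), 53)
pos [0.5477 0.0365 0.2404] yaw 173.0 slide [-2.78 -9.47 -0.24] turn z -15.794929559219787 w 0.032 F [ 0.1 -0.2 -0.4] g 0.0 t 17.5
  slide after turn [ 8.76 -4.54 -0.24]
```

```bash
C="python3 -m creep"
$C '[{"slide":[-0.15,-0.5,0],"turn":[0,0,0],"fingers":0.45},{"slide":[-0.25,-0.85,0],"turn":[0,0,0],"fingers":0.45},{"slide":[-0.25,-0.85,0],"turn":[0,0,0],"fingers":0.45},{"slide":[-0.25,-0.85,0],"turn":[0,0,0],"fingers":0.45},{"slide":[-0.25,-0.85,0],"turn":[0,0,0],"fingers":0.45},{"slide":[-0.25,-0.85,0],"turn":[0,0,0],"fingers":0.45},{"slide":[-0.25,-0.85,0],"turn":[0,0,0],"fingers":0.45},{"slide":[-0.25,-0.85,0],"turn":[0,0,0],"fingers":0.45}]'|head -2
$C '[{"slide":[-0.25,-0.85,0],"turn":[0,0,0],"fingers":0.45},{"slide":[-0.25,-0.85,0],"turn":[0,0,0],"fingers":0.45},{"slide":[-0.25,-0.85,0],"turn":[0,0,0],"fingers":0.45},{"slide":[-0.1,-0.4,0],"turn":[0,0,0.5],"fingers":0.45},{"slide":[0,0,0],"turn":[0,0,1],"fingers":0.45},{"slide":[0,0,0],"turn":[0,0,1],"fingers":0.45},{"slide":[0,0,0],"turn":[0,0,1],"fingers":0.45},{"slide":[0,0,0],"turn":[0,0,1],"fingers":0.45}]'|head -2
$C '[{"slide":[0,0,0],"turn":[0,0,1],"fingers":0.45},{"slide":[0,0,0],"turn":[0,0,1],"fingers":0.45},{"slide":[0,0,0],"turn":[0,0,1],"fingers":0.45},{"slide":[0,0,0],"turn":[0,0,1],"fingers":0.45},{"slide":[0,0,0],"turn":[0,0,1],"fingers":0.45},{"slide":[0,0,0],"turn":[0,0,1],"fingers":0.45},{"slide":[0,0,0],"turn":[0,0,1],"fingers":0.45},{"slide":[0,0,0],"turn":[0,0,1],"fingers":0.45}]'|head -2
$C '[{"slide":[0,0,0],"turn":[0,0,1],"fingers":0.45},{"slide":[0,0,0],"turn":[0,0,1],"fingers":0.45},{"slide":[0,0,0],"turn":[0,0,1],"fingers":0.45},{"slide":[0,0,0],"turn":[0,0,1],"fingers":0.45},{"slide":[0,0,0],"turn":[0,0,1],"fingers":0.45},{"slide":[0,0,0],"turn":[0,0,1],"fingers":0.45},{"slide":[0,0,0],"turn":[0,0,1],"fingers":0.45},{"slide":[0,0,0],"turn":[0,0,0.7],"fingers":0.45}]'|head -2
python3 - <<'E'
from h import *
plan(.612,-.353,.19,72); fin(.612,-.353)
s=cams.snapshot("wrist"); save(s,"w3.png"); print(readout.observe()["qpos"])
E
```

```text
time: 18.15
position: [0.592, -0.2303, 0.2398]
time: 18.82
position: [0.6115, -0.35, 0.2393]
time: 19.48
position: [0.6115, -0.3497, 0.2395]
time: 20.15
position: [0.6116, -0.3497, 0.2395]
pos [ 0.6116 -0.3497  0.2395] yaw 71.8 slide [-0.08  0.04  1.24] turn z -0.03984405647697997 w 0.041 F [0.  0.3 0.2] g 0.0 t 20.1
  slide after turn [-0.08  0.04  1.24]
fin 336 [ 599.7 -337. ] [59.2  8. ] dir 77.1
[-5.35745936e-01  5.22299827e-01  1.17544211e+00 -5.44502547e-05
  1.44751709e+00 -2.22209518e-01]
```

View pics/w3.png

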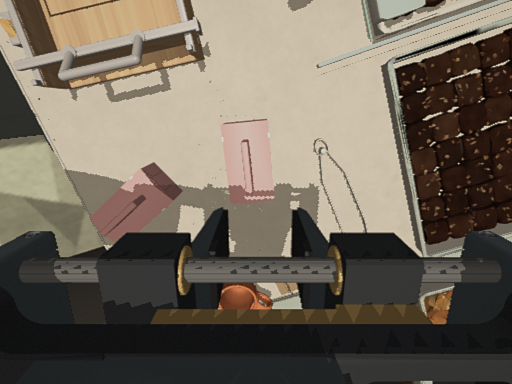

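The carton's fin is at (247,167), tilted slightly in the tool frame. It has moved from the earlier fix, either knocked or clipped, so I measure again with a wider window. The cup at (240,297) is behind the gripper.

```bash
python3 - <<'E'
from h import *
fin(.60,-.337,r=.06); plan(.600,-.336,.19,76.5)
for n in("scene","side"):
  for p in pink(cams.snapshot(n)): print(p[0],p[3:])
s=cams.snapshot("wrist");P=pts(s);h=cv2.cvtColor(s["frame"],cv2.COLOR_BGR2HSV)
m=(h[...,0]<14)&(h[...,1]>170)&(P[...,2]>.02)&(P[...,2]<.08)&(P[...,1]<-.3);q=P[m];print("cup",np.percentile(q,[2,98],axis=0) if len(q) else 0)
E
```

```text
fin 369 [ 600.1 -334.9] [63.6  8.1] dir 77.2
pos [ 0.6117 -0.3498  0.2401] yaw 72.1 slide [ 0.24 -0.38  1.25] turn z -0.8782123881737988 w 0.041 F [-0.4 -0.2  0.2] g 0.0 t 20.3
  slide after turn [ 0.27 -0.36  1.25]
[307, 154, 26, 25, 297] ([0.596, -0.331, 0.078], array([ 596., -332.]), array([62., 14.]), 82)
[332, 175, 30, 32, 532] ([0.423, -0.342, 0.078], array([ 422., -342.]), array([64., 12.]), 19)
[225, 178, 10, 17, 71] ([0.538, 0.039, 0.088], array([543.,  38.]), array([ 9., 57.]), 86)
[223, 197, 19, 15, 216] ([0.498, 0.043, 0.055], array([499.,  43.]), array([59., 20.]), 77)
[226, 136, 16, 10, 110] ([0.545, 0.452, 0.013], array([546., 453.]), array([90., 73.]), 88)
[251, 169, 12, 7, 64] ([0.551, 0.033, 0.082], array([552.,  35.]), array([19., 47.]), 77)
[289, 223, 16, 27, 208] ([0.591, -0.351, 0.074], array([ 592., -344.]), array([45.,  6.]), 85)
[234, 230, 31, 30, 441] ([0.424, -0.348, 0.074], array([ 422., -348.]), array([58.,  9.]), 23)
cup [[ 0.49323809 -0.6731477   0.02007134]
 [ 0.95121788 -0.30455426  0.05052944]]
```

The carton was knocked: its fin is now at (0.600, -0.335), direction 77°.

```bash
C="python3 -m creep"
$C '[{"slide":[0,0,0.3],"turn":[0,0,-0.98],"fingers":0.45},{"slide":[0.29,-0.36,0.5],"turn":[0,0,0],"fingers":0.45},{"slide":[0,0,0.5],"turn":[0,0,0],"fingers":0.45},{"slide":[0,0,0.4],"turn":[0,0,0],"fingers":0.45},{"slide":[0,0,0],"turn":[0,0,0],"fingers":0.45},{"slide":[0,0,0],"turn":[0,0,0],"fingers":0.45},{"slide":[0,0,0],"turn":[0,0,0],"fingers":0.45}]'|head -2
python3 -c "
from h import *
fin(.60,-.335,r=.06); plan(.600,-.335,.0685,77)"
```

```text
time: 21.03
position: [0.6014, -0.3359, 0.1751]
fin 515 [ 599.9 -334.6] [63.4  7.6] dir 77.0
pos [ 0.6016 -0.336   0.1755] yaw 76.9 slide [ 0.02 -0.05  2.67] turn z -0.01333864161719589 w 0.041 F [ 0.2 -0.5  0.1] g 0.0 t 21.1
  slide after turn [ 0.02 -0.05  2.67]
```

```bash
C="python3 -m creep"
$C '[{"slide":[0.02,-0.04,0.3],"turn":[0,0,0],"fingers":0.45},{"slide":[0,0,0.6],"turn":[0,0,0],"fingers":0.45},{"slide":[0,0,0.6],"turn":[0,0,0],"fingers":0.45},{"slide":[0,0,0.6],"turn":[0,0,0],"fingers":0.45},{"slide":[0,0,0.4],"turn":[0,0,0],"fingers":0.45},{"slide":[0,0,0.17],"turn":[0,0,0],"fingers":0.45},{"slide":[0,0,0],"turn":[0,0,0],"fingers":0.45},{"slide":[0,0,0],"turn":[0,0,0],"fingers":0.45}]'
$C '[{"slide":[0,0,0],"turn":[0,0,0],"fingers":0},{"slide":[0,0,0],"turn":[0,0,0],"fingers":0},{"slide":[0,0,0],"turn":[0,0,0],"fingers":0},{"slide":[0,0,0],"turn":[0,0,0],"fingers":0},{"slide":[0,0,0],"turn":[0,0,0],"fingers":0},{"slide":[0,0,0],"turn":[0,0,0],"fingers":0},{"slide":[0,0,0],"turn":[0,0,0],"fingers":0}]' 25
$C '[{"slide":[0,0,-0.2],"turn":[0,0,0],"fingers":0},{"slide":[0,0,-0.5],"turn":[0,0,0],"fingers":0},{"slide":[0,0,-0.6],"turn":[0,0,0],"fingers":0},{"slide":[0,0,-0.6],"turn":[0,0,0],"fingers":0},{"slide":[0,0,-0.6],"turn":[0,0,0],"fingers":0},{"slide":[0,0,-0.6],"turn":[0,0,0],"fingers":0},{"slide":[0,0,-0.6],"turn":[0,0,0],"fingers":0},{"slide":[0,0,-0.2],"turn":[0,0,0],"fingers":0}]'
python3 -c "
from h import *
x,y=c2w(.0545,-.0325); print(x,y)
plan(x,y,.22,83)"
```

```text
time: 21.75
position: [0.6002, -0.3349, 0.0684]
eef_rot: [0.783, 0.622, 0.0, 0.001]
force: [0.4, -0.6, 0.4]
width: 0.0411
gripper_force: 0.0
time: 22.33
position: [0.5996, -0.3344, 0.0675]
eef_rot: [0.783, 0.622, 0.0, 0.0]
force: [0.4, -0.3, 0.9]
width: 0.0078
gripper_force: 25.0
time: 23.0
position: [0.6006, -0.335, 0.2276]
eef_rot: [0.783, 0.622, 0.001, 0.003]
force: [1.2, -1.0, -1.4]
width: 0.0078
gripper_force: 25.0
0.5601330116037848 -0.0523996291439235
pos [ 0.6006 -0.335   0.2276] yaw 76.9 slide [ 6.65 -2.58  0.16] turn z -1.2151855673629826 w 0.008 F [ 1.2 -1.  -1.4] g 25.0 t 23.0
  slide after turn [ 6.89 -1.87  0.16]
```

```bash
C="python3 -m creep"
$C '[{"slide":[0,0,0],"turn":[0,0,-0.6],"fingers":0},{"slide":[0,0,0],"turn":[0,0,-0.6],"fingers":0},{"slide":[0.4,-0.1,0],"turn":[0,0,0],"fingers":0},{"slide":[0.8,-0.2,0],"turn":[0,0,0],"fingers":0},{"slide":[0.9,-0.25,0],"turn":[0,0,0],"fingers":0},{"slide":[0.9,-0.25,0],"turn":[0,0,0],"fingers":0},{"slide":[0.9,-0.25,0],"turn":[0,0,0],"fingers":0},{"slide":[0.9,-0.25,0],"turn":[0,0,0],"fingers":0}]'|head -2
$C '[{"slide":[0.9,-0.25,0],"turn":[0,0,0],"fingers":0},{"slide":[0.8,-0.2,0],"turn":[0,0,0],"fingers":0},{"slide":[0.39,-0.12,0],"turn":[0,0,0],"fingers":0},{"slide":[0,0,0.3],"turn":[0,0,0],"fingers":0},{"slide":[0,0,0.3],"turn":[0,0,0],"fingers":0},{"slide":[0,0,0],"turn":[0,0,0],"fingers":0},{"slide":[0,0,0],"turn":[0,0,0],"fingers":0},{"slide":[0,0,0],"turn":[0,0,0],"fingers":0}]'|head -2
python3 -c "
from h import *
x,y=c2w(.0545,-.0325); print(x,y)
plan(x,y,.0785,83)
s=cams.snapshot('side'); save(s,'c2.png',(200,110,330,210),4)"
```

```text
time: 23.67
position: [0.5702, -0.1357, 0.2222]
time: 24.33
position: [0.5592, -0.0518, 0.1993]
0.5601330116037848 -0.0523996291439235
pos [ 0.5592 -0.0518  0.1993] yaw 82.9 slide [-0.01  0.03  3.02] turn z -0.019799286941901074 w 0.008 F [ 0.9 -0.3 -1.8] g 25.0 t 24.3
  slide after turn [-0.01  0.03  3.02]
```

View pics/c2.png

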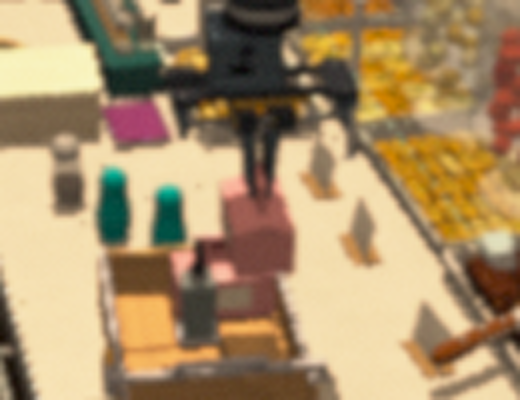

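The second carton hangs upright over its slot at (258,240); the first sits in the carrier at (225,280).

```bash
C="python3 -m creep"
$C '[{"slide":[0,0.03,0.2],"turn":[0,0,0],"fingers":0},{"slide":[0,0,0.3],"turn":[0,0,0],"fingers":0},{"slide":[0,0,0.3],"turn":[0,0,0],"fingers":0},{"slide":[0,0,0.3],"turn":[0,0,0],"fingers":0},{"slide":[0,0,0.3],"turn":[0,0,0],"fingers":0},{"slide":[0,0,0.3],"turn":[0,0,0],"fingers":0},{"slide":[0,0,0.3],"turn":[0,0,0],"fingers":0},{"slide":[0,0,0.3],"turn":[0,0,0],"fingers":0}]'
$C '[{"slide":[0,0,0.3],"turn":[0,0,0],"fingers":0},{"slide":[0,0,0.2],"turn":[0,0,0],"fingers":0},{"slide":[0,0,0.15],"turn":[0,0,0],"fingers":0},{"slide":[0,0,0.05],"turn":[0,0,0],"fingers":0},{"slide":[0,0,0],"turn":[0,0,0],"fingers":0},{"slide":[0,0,0],"turn":[0,0,0],"fingers":0}]'
python3 -c "
from h import *
x,y=c2w(.0545,-.0325)
plan(x,y,.0775,83)"
```

```text
time: 25.05
position: [0.5605, -0.0521, 0.1065]
eef_rot: [0.75, 0.662, 0.0, 0.0]
force: [0.2, -0.1, -2.0]
width: 0.008
gripper_force: 25.0
time: 25.55
position: [0.5607, -0.0519, 0.0796]
eef_rot: [0.749, 0.662, 0.0, 0.0]
force: [0.6, -0.1, -2.0]
width: 0.0077
gripper_force: 25.0
pos [ 0.5607 -0.0519  0.0796] yaw 82.9 slide [-0.01 -0.01  0.05] turn z -0.015333633870665154 w 0.008 F [ 0.6 -0.1 -2. ] g 25.0 t 25.6
  slide after turn [-0.01 -0.01  0.05]
```

```bash
C="python3 -m creep"
$C '[{"slide":[0,0,0.04],"turn":[0,0,0],"fingers":0},{"slide":[0,0,0.03],"turn":[0,0,0],"fingers":0},{"slide":[0,0,0],"turn":[0,0,0],"fingers":0},{"slide":[0,0,0],"turn":[0,0,0],"fingers":0}]'
$C '[{"slide":[0,0,0],"turn":[0,0,0],"fingers":0.1},{"slide":[0,0,0],"turn":[0,0,0],"fingers":0.2},{"slide":[0,0,0],"turn":[0,0,0],"fingers":0.35},{"slide":[0,0,0],"turn":[0,0,0],"fingers":0.35},{"slide":[0,0,0],"turn":[0,0,0],"fingers":0.35}]'
$C '[{"slide":[0,0,-0.3],"turn":[0,0,0],"fingers":0.35},{"slide":[0,0,-0.6],"turn":[0,0,0],"fingers":0.35},{"slide":[0,0,-0.8],"turn":[0,0,0],"fingers":0.35},{"slide":[0,0,-0.8],"turn":[0,0,0],"fingers":0.35},{"slide":[0,0,-0.8],"turn":[0,0,0],"fingers":0.35},{"slide":[0,0,-0.8],"turn":[0,0,0],"fingers":0.35},{"slide":[0,0,0],"turn":[0,0,0],"fingers":0.35},{"slide":[0,0,0],"turn":[0,0,0],"fingers":0.35}]'|head -2
python3 - <<'E'
from h import *
fin(.560,-.052,.01,r=.05)
for p in pink(cams.snapshot("side")): print(p[0],p[3:])
plan(.422,-.343,.23,23)
E
```

```text
time: 25.88
position: [0.5611, -0.0519, 0.0775]
eef_rot: [0.749, 0.662, 0.001, 0.001]
force: [-0.1, -0.1, 3.9]
width: 0.0079
gripper_force: 25.0
time: 26.3
position: [0.5602, -0.0518, 0.0761]
eef_rot: [0.749, 0.662, -0.0, -0.0]
force: [0.4, 0.5, -0.2]
width: 0.0309
gripper_force: 0.0
time: 26.97
position: [0.5612, -0.0519, 0.2423]
fin 369 [561.8 -51.9] [63.   7.1] dir 82.7
[226, 136, 16, 10, 114] ([0.546, 0.455, 0.012], array([547., 452.]), array([95., 72.]), 87)
[251, 169, 13, 7, 62] ([0.552, 0.032, 0.084], array([552.,  34.]), array([16., 47.]), 79)
[258, 181, 15, 19, 144] ([0.554, -0.073, 0.087], array([554., -61.]), array([ 6., 47.]), 1)
[242, 230, 16, 14, 94] ([0.425, -0.348, 0.073], array([ 422., -349.]), array([66.,  7.]), 25)
[235, 244, 15, 15, 105] ([0.385, -0.376, 0.043], array([ 386., -377.]), array([25., 52.]), 54)
pos [ 0.5595 -0.0517  0.2392] yaw 82.9 slide [-7.65 -2.51  0.24] turn z 11.984949638289242 w 0.032 F [-0.4 -0.  -0.4] g 0.0 t 27.1
  slide after turn [-6.01  5.36  0.24]
```

```bash
C="python3 -m creep"
$C '[{"slide":[-0.45,-0.15,0],"turn":[0,0,0],"fingers":0.45},{"slide":[-0.9,-0.3,0],"turn":[0,0,0],"fingers":0.45},{"slide":[-0.9,-0.3,0],"turn":[0,0,0],"fingers":0.45},{"slide":[-0.9,-0.3,0],"turn":[0,0,0],"fingers":0.45},{"slide":[-0.9,-0.3,0],"turn":[0,0,0],"fingers":0.45},{"slide":[-0.9,-0.3,0],"turn":[0,0,0],"fingers":0.45},{"slide":[-0.9,-0.3,0],"turn":[0,0,0],"fingers":0.45},{"slide":[-0.9,-0.3,0],"turn":[0,0,0],"fingers":0.45}]'|head -2
$C '[{"slide":[-0.9,-0.3,0],"turn":[0,0,0],"fingers":0.45},{"slide":[0,0,0],"turn":[0,0,1],"fingers":0.45},{"slide":[0,0,0],"turn":[0,0,1],"fingers":0.45},{"slide":[0,0,0],"turn":[0,0,1],"fingers":0.45},{"slide":[0,0,0],"turn":[0,0,1],"fingers":0.45},{"slide":[0,0,0],"turn":[0,0,1],"fingers":0.45},{"slide":[0,0,0],"turn":[0,0,1],"fingers":0.45},{"slide":[0,0,0],"turn":[0,0,1],"fingers":0.45}]'|head -2
$C '[{"slide":[0,0,0.3],"turn":[0,0,1],"fingers":0.45},{"slide":[0,0,0.3],"turn":[0,0,1],"fingers":0.45},{"slide":[0,0,0.3],"turn":[0,0,1],"fingers":0.45},{"slide":[0,0,0.3],"turn":[0,0,1],"fingers":0.45},{"slide":[0,0,0.3],"turn":[0,0,1],"fingers":0.45},{"slide":[0,0,0],"turn":[0,0,0],"fingers":0.45},{"slide":[0,0,0],"turn":[0,0,0],"fingers":0.45}]'|head -2
python3 - <<'E'
from h import *
fin(.422,-.343,r=.06); plan(.422,-.343,.0685,23)
E
```

```text
time: 27.73
position: [0.4358, -0.3095, 0.2383]
time: 28.4
position: [0.4205, -0.3423, 0.2381]
time: 28.98
position: [0.4204, -0.3421, 0.1785]
fin 502 [ 427.3 -344.9] [62.8  7. ] dir 23.2
pos [ 0.4211 -0.3426  0.1796] yaw 23.0 slide [0.02 0.02 2.78] turn z 0.009302436256416514 w 0.041 F [-0.1  0.   0.7] g 0.0 t 29.0
  slide after turn [0.02 0.02 2.78]
```

```bash
C="python3 -m creep"
$C '[{"slide":[0.13,0.12,0.3],"turn":[0,0,0],"fingers":0.45},{"slide":[0,0,0.6],"turn":[0,0,0],"fingers":0.45},{"slide":[0,0,0.6],"turn":[0,0,0],"fingers":0.45},{"slide":[0,0,0.6],"turn":[0,0,0],"fingers":0.45},{"slide":[0,0,0.4],"turn":[0,0,0],"fingers":0.45},{"slide":[0,0,0.27],"turn":[0,0,0],"fingers":0.45},{"slide":[0,0,0],"turn":[0,0,0],"fingers":0.45},{"slide":[0,0,0],"turn":[0,0,0],"fingers":0.45}]'
$C '[{"slide":[0,0,0],"turn":[0,0,0],"fingers":0},{"slide":[0,0,0],"turn":[0,0,0],"fingers":0},{"slide":[0,0,0],"turn":[0,0,0],"fingers":0},{"slide":[0,0,0],"turn":[0,0,0],"fingers":0},{"slide":[0,0,0],"turn":[0,0,0],"fingers":0},{"slide":[0,0,0],"turn":[0,0,0],"fingers":0},{"slide":[0,0,0],"turn":[0,0,0],"fingers":0}]' 25
$C '[{"slide":[0,0,-0.2],"turn":[0,0,0],"fingers":0},{"slide":[0,0,-0.5],"turn":[0,0,0],"fingers":0},{"slide":[0,0,-0.6],"turn":[0,0,0],"fingers":0},{"slide":[0,0,-0.6],"turn":[0,0,0],"fingers":0},{"slide":[0,0,-0.6],"turn":[0,0,0],"fingers":0},{"slide":[0,0,-0.6],"turn":[0,0,0],"fingers":0},{"slide":[0,0,-0.6],"turn":[0,0,0],"fingers":0},{"slide":[0,0,-0.2],"turn":[0,0,0],"fingers":0}]'
python3 -c "
from h import *
x,y=c2w(-.032,-.0555); print(x,y)
plan(x,y,.22,-7)"
```

```text
time: 29.7
position: [0.4284, -0.3455, 0.0695]
eef_rot: [0.98, 0.199, 0.0, 0.0]
force: [0.2, 1.0, -0.1]
width: 0.041
gripper_force: 0.0
time: 30.28
position: [0.4279, -0.3452, 0.0696]
eef_rot: [0.98, 0.199, -0.0, 0.0]
force: [-0.6, 0.5, -0.0]
width: 0.0079
gripper_force: 25.0
time: 30.95
position: [0.4293, -0.3464, 0.2297]
eef_rot: [0.98, 0.199, 0.002, 0.003]
force: [0.5, -0.9, -1.8]
width: 0.0079
gripper_force: 25.0
0.471474774588492 -0.06468649242712865
pos [ 0.4293 -0.3464  0.2297] yaw 22.9 slide [ 3.71 -6.08  0.22] turn z 5.9848196774307265 w 0.008 F [ 0.5 -0.9 -1.8] g 25.0 t 30.9
  slide after turn [ 0.19 -7.12  0.22]
```

```bash
C="python3 -m creep"
$C '[{"slide":[0,0,0],"turn":[0,0,0.5],"fingers":0},{"slide":[0,0,0],"turn":[0,0,1],"fingers":0},{"slide":[0,0,0],"turn":[0,0,1],"fingers":0},{"slide":[0,0,0],"turn":[0,0,1],"fingers":0},{"slide":[0,0,0],"turn":[0,0,1],"fingers":0},{"slide":[0,0,0],"turn":[0,0,1],"fingers":0},{"slide":[0,0,0],"turn":[0,0,0.5],"fingers":0},{"slide":[0,-0.4,0],"turn":[0,0,0],"fingers":0}]'|head -2
$C '[{"slide":[0,-0.8,0],"turn":[0,0,0],"fingers":0},{"slide":[0,-0.9,0],"turn":[0,0,0],"fingers":0},{"slide":[0,-0.9,0],"turn":[0,0,0],"fingers":0},{"slide":[0,-0.9,0],"turn":[0,0,0],"fingers":0},{"slide":[0,-0.9,0],"turn":[0,0,0],"fingers":0},{"slide":[0.1,-0.9,0],"turn":[0,0,0],"fingers":0},{"slide":[0.1,-0.9,0],"turn":[0,0,0],"fingers":0},{"slide":[0,-0.5,0],"turn":[0,0,0],"fingers":0}]'|head -2
$C '[{"slide":[0,0,0.3],"turn":[0,0,0],"fingers":0},{"slide":[0,0,0.3],"turn":[0,0,0],"fingers":0},{"slide":[0,0,0],"turn":[0,0,0],"fingers":0},{"slide":[0,0,0],"turn":[0,0,0],"fingers":0},{"slide":[0,0,0],"turn":[0,0,0],"fingers":0}]'|head -2
python3 -c "
from h import *
x,y=c2w(-.032,-.0555); print(x,y)
plan(x,y,.0816,-7)
fin(.5,-.05,.01,r=.2)"
```

```text
time: 31.62
position: [0.4296, -0.3309, 0.2246]
time: 32.28
position: [0.4707, -0.0603, 0.2252]
time: 32.7
position: [0.4709, -0.0643, 0.2019]
0.471474774588492 -0.06468649242712865
pos [ 0.4709 -0.0643  0.2019] yaw -7.1 slide [0.01 0.01 3.01] turn z -0.012402842364795674 w 0.008 F [-0.  -0.9 -2.2] g 25.0 t 32.7
  slide after turn [0.01 0.01 3.01]
fin 2265 [518.3 -74. ] [244.4  88.3] dir 75.4
```

```bash
C="python3 -m creep"
$C '[{"slide":[0,0,0.2],"turn":[0,0,0],"fingers":0},{"slide":[0,0,0.3],"turn":[0,0,0],"fingers":0},{"slide":[0,0,0.3],"turn":[0,0,0],"fingers":0},{"slide":[0,0,0.3],"turn":[0,0,0],"fingers":0},{"slide":[0,0,0.3],"turn":[0,0,0],"fingers":0},{"slide":[0,0,0.3],"turn":[0,0,0],"fingers":0},{"slide":[0,0,0.3],"turn":[0,0,0],"fingers":0},{"slide":[0,0,0.3],"turn":[0,0,0],"fingers":0}]'
$C '[{"slide":[0,0,0.3],"turn":[0,0,0],"fingers":0},{"slide":[0,0,0.2],"turn":[0,0,0],"fingers":0},{"slide":[0,0,0.15],"turn":[0,0,0],"fingers":0},{"slide":[0,0,0.05],"turn":[0,0,0],"fingers":0},{"slide":[0,0,0],"turn":[0,0,0],"fingers":0},{"slide":[0,0,0],"turn":[0,0,0],"fingers":0}]'
python3 -c "
from h import *
x,y=c2w(-.032,-.0555)
plan(x,y,.0796,-7)"
```

```text
time: 33.42
position: [0.471, -0.0647, 0.1089]
eef_rot: [0.998, -0.062, 0.0, 0.0]
force: [0.2, -0.3, -1.2]
width: 0.0079
gripper_force: 25.0
time: 33.92
position: [0.4714, -0.0646, 0.0819]
eef_rot: [0.998, -0.062, 0.0, 0.0]
force: [-0.1, -0.7, -2.2]
width: 0.0078
gripper_force: 25.0
pos [ 0.4714 -0.0646  0.0819] yaw -7.1 slide [0.   0.   0.06] turn z -0.016409178251311118 w 0.008 F [-0.1 -0.7 -2.2] g 25.0 t 33.9
  slide after turn [0.   0.   0.06]
```

```bash
C="python3 -m creep"
$C '[{"slide":[0,0,0.04],"turn":[0,0,0],"fingers":0},{"slide":[0,0,0.04],"turn":[0,0,0],"fingers":0},{"slide":[0,0,0],"turn":[0,0,0],"fingers":0},{"slide":[0,0,0],"turn":[0,0,0],"fingers":0}]'
$C '[{"slide":[0,0,0],"turn":[0,0,0],"fingers":0.1},{"slide":[0,0,0],"turn":[0,0,0],"fingers":0.2},{"slide":[0,0,0],"turn":[0,0,0],"fingers":0.35},{"slide":[0,0,0],"turn":[0,0,0],"fingers":0.35},{"slide":[0,0,0],"turn":[0,0,0],"fingers":0.35}]'
$C '[{"slide":[0,0,-0.3],"turn":[0,0,0],"fingers":0.35},{"slide":[0,0,-0.6],"turn":[0,0,0],"fingers":0.35},{"slide":[0,0,-0.8],"turn":[0,0,0],"fingers":0.35},{"slide":[0,0,-0.8],"turn":[0,0,0],"fingers":0.35},{"slide":[0,0,-0.8],"turn":[0,0,0],"fingers":0.35},{"slide":[0,0,-0.8],"turn":[0,0,0],"fingers":0.35},{"slide":[0,0,-0.9],"turn":[0,0,0],"fingers":0.35},{"slide":[0,0,-0.9],"turn":[0,0,0],"fingers":0.35}]'|head -2
$C '[{"slide":[-0.5,0.5,-0.3],"turn":[0,0,0],"fingers":0.35},{"slide":[-0.5,0.5,0],"turn":[0,0,0],"fingers":0.35},{"slide":[0,0,0],"turn":[0,0,0],"fingers":0.35},{"slide":[0,0,0],"turn":[0,0,0],"fingers":0.35}]'|head -2
python3 - <<'E'
from h import *
s=cams.snapshot("wrist"); save(s,"w4.png",None,1.5)
P=pts(s)
for n,c,a in(("B",(.0325,.0525),0),("C",(.0525,-.03),0),("D",(-.03,-.0525),0)):
    w=c2w(*c); q=P[(abs(P[...,2]-.0965)<.004)&(np.hypot(P[...,0]-w[0],P[...,1]-w[1])<.04)]
    k=(w2c(q)*1000).astype(np.float32); print(n,cv2.minAreaRect(k) if len(k)>5 else len(k))
# gate bar
k=P[(abs(P[...,2]-.097)<.006)&(w2c(P)[...,1]<-.12)&(w2c(P)[...,1]>-.25)&(abs(w2c(P)[...,0])<.08)]
print("bar",len(k),cv2.minAreaRect((w2c(k)*1000).astype(np.float32)),np.percentile(k[:,2],98))
g=c2w(0,-.1755); plan(*g,.3,-7)
E
```

```text
time: 34.25
position: [0.4717, -0.0644, 0.0796]
eef_rot: [0.998, -0.062, 0.001, 0.0]
force: [-0.4, 1.1, 6.0]
width: 0.0078
gripper_force: 25.0
time: 34.67
position: [0.471, -0.0645, 0.0783]
eef_rot: [0.998, -0.062, 0.0, 0.0]
force: [0.2, 0.7, 0.3]
width: 0.0309
gripper_force: 0.0
time: 35.33
position: [0.4704, -0.0643, 0.3158]
time: 35.67
position: [0.4257, -0.0995, 0.3266]
B ((34.05372619628906, 53.42192840576172), (63.5266227722168, 9.076437950134277), 0.1659165769815445)
C ((55.68022155761719, -32.88175964355469), (62.3394775390625, 7.717436790466309), 89.74897003173828)
D ((-31.983192443847656, -55.74439239501953), (62.63728713989258, 7.982598781585693), 0.3539320230484009)
bar 515 ((0.8557357788085938, -168.9916534423828), (14.661460876464844, 89.663330078125), 89.55089569091797) 0.09949701907435556
pos [ 0.4263 -0.0992  0.3262] yaw -7.1 slide [1.82 2.   0.65] turn z -0.025827750459276898 w 0.032 F [ 0.2 -0.1  0.2] g 0.0 t 35.7
  slide after turn [1.82 2.01 0.65]
```

View pics/w4.png

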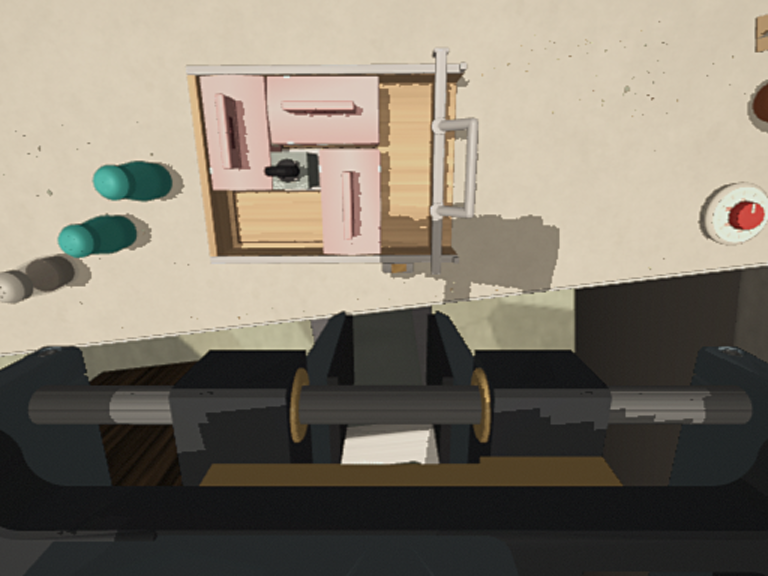

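Cartons sit in outlines B, C and D, upright; the fourth outline, at (280,220), stays empty because only three cartons exist. The gate handle is at (472,165), carrier y about -170. Now the gate.

```bash
C="python3 -m creep"
python3 -c "
from h import *
g=c2w(0,-.170); plan(*g,.3,-7)"
$C '[{"slide":[0.6,0.6,0.3],"turn":[0,0,0],"fingers":0.4},{"slide":[0.6,0.6,0.5],"turn":[0,0,0],"fingers":0.4},{"slide":[0.6,0.64,0.5],"turn":[0,0,0],"fingers":0.4},{"slide":[0,0,0.8],"turn":[0,0,0],"fingers":0.4},{"slide":[0,0,0.8],"turn":[0,0,0],"fingers":0.4},{"slide":[0,0,0.7],"turn":[0,0,0],"fingers":0.4},{"slide":[0,0,0.3],"turn":[0,0,0],"fingers":0.4},{"slide":[0,0,0],"turn":[0,0,0],"fingers":0.4}]'|head -2
python3 - <<'E'
from h import *
g=c2w(0,-.170); plan(*g,.082,-7)
P=pts(cams.snapshot("wrist")); c=w2c(P)
k=(abs(P[...,2]-.097)<.006)&(c[...,1]<-.16)&(c[...,1]>-.25)&(abs(c[...,0])<.08)
print(k.sum(), np.percentile(c[k]*1000,[2,50,98],axis=0) if k.sum() else 0)
E
```

```text
pos [ 0.4263 -0.0992  0.3262] yaw -7.1 slide [1.82 1.87 0.65] turn z -0.025827750459276898 w 0.032 F [ 0.2 -0.1  0.2] g 0.0 t 35.7
  slide after turn [1.82 1.87 0.65]
time: 36.38
position: [0.487, -0.1796, 0.1659]
pos [ 0.487  -0.1796  0.1659] yaw -7.0 slide [0.08 0.06 2.1 ] turn z -0.006610659712058009 w 0.036 F [ 0.5 -0.1  0.2] g 0.0 t 36.4
  slide after turn [0.08 0.06 2.1 ]
1096 [[ -40.39223318 -175.66481639]
 [   4.67169618 -170.90000752]
 [  44.32189274 -163.57837234]]
```

```bash
C="python3 -m creep"
$C '[{"slide":[0.05,0.05,0.3],"turn":[0,0,0],"fingers":0.4},{"slide":[0,0,0.5],"turn":[0,0,0],"fingers":0.4},{"slide":[0,0,0.5],"turn":[0,0,0],"fingers":0.4},{"slide":[0,0,0.4],"turn":[0,0,0],"fingers":0.4},{"slide":[0,0,0.3],"turn":[0,0,0],"fingers":0.4},{"slide":[0,0,0.1],"turn":[0,0,0],"fingers":0.4},{"slide":[0,0,0],"turn":[0,0,0],"fingers":0.4},{"slide":[0,0,0],"turn":[0,0,0],"fingers":0.4}]'
$C '[{"slide":[0,0,0],"turn":[0,0,0],"fingers":0},{"slide":[0,0,0],"turn":[0,0,0],"fingers":0},{"slide":[0,0,0],"turn":[0,0,0],"fingers":0},{"slide":[0,0,0],"turn":[0,0,0],"fingers":0},{"slide":[0,0,0],"turn":[0,0,0],"fingers":0},{"slide":[0,0,0],"turn":[0,0,0],"fingers":0}]' 20
python3 -c "
from h import *
g=c2w(0,-.110); plan(*g,.082,-7); print(w2c(readout.observe()['position'])*1000)"
```

```text
time: 37.1
position: [0.4916, -0.1835, 0.0874]
eef_rot: [0.998, -0.062, 0.001, 0.0]
force: [-0.3, -0.3, -0.7]
width: 0.0362
gripper_force: 0.0
time: 37.6
position: [0.4907, -0.1833, 0.0868]
eef_rot: [0.998, -0.062, 0.0, 0.0]
force: [-0.1, 0.9, 3.2]
width: 0.0092
gripper_force: 20.0
pos [ 0.4907 -0.1833  0.0868] yaw -7.1 slide [-0.04 -1.52  0.12] turn z -0.01365760577823778 w 0.009 F [-0.1  0.9  3.2] g 20.0 t 37.6
  slide after turn [-0.04 -1.52  0.12]
[   1.55643973 -170.91005558]
```

```bash
C="python3 -m creep"
$C '[{"slide":[0,-0.06,0],"turn":[0,0,0],"fingers":0},{"slide":[0,-0.12,0],"turn":[0,0,0],"fingers":0},{"slide":[0,-0.13,0],"turn":[0,0,0],"fingers":0},{"slide":[0,-0.13,0],"turn":[0,0,0],"fingers":0},{"slide":[0,-0.13,0],"turn":[0,0,0],"fingers":0},{"slide":[0,-0.13,0],"turn":[0,0,0],"fingers":0},{"slide":[0,-0.13,0],"turn":[0,0,0],"fingers":0},{"slide":[0,-0.13,0],"turn":[0,0,0],"fingers":0}]' 30
$C '[{"slide":[0,-0.1,0],"turn":[0,0,0],"fingers":0},{"slide":[0,-0.1,0],"turn":[0,0,0],"fingers":0},{"slide":[0,-0.06,0],"turn":[0,0,0],"fingers":0},{"slide":[0,-0.06,0],"turn":[0,0,0],"fingers":0},{"slide":[0,-0.06,0],"turn":[0,0,0],"fingers":0},{"slide":[0,-0.04,0],"turn":[0,0,0],"fingers":0},{"slide":[0,0,0],"turn":[0,0,0],"fingers":0}]'
python3 -c "
from h import *
g=c2w(0,-.110); plan(*g,.082,-7); print(w2c(readout.observe()['position'])*1000)"
```

```text
time: 38.27
position: [0.4952, -0.1457, 0.0868]
eef_rot: [0.998, -0.061, 0.0, 0.001]
force: [-2.6, -9.4, 6.0]
width: 0.0091
gripper_force: 30.0
time: 38.85
position: [0.4973, -0.1282, 0.0868]
eef_rot: [0.998, -0.061, 0.0, 0.0]
force: [-2.1, -3.2, 5.5]
width: 0.0092
gripper_force: 30.0
pos [ 0.4973 -0.1282  0.0868] yaw -7.0 slide [-0.03 -0.13  0.12] turn z -0.006776674639849034 w 0.009 F [-2.1 -3.2  5.5] g 30.0 t 38.9
  slide after turn [-0.03 -0.13  0.12]
[   1.32749834 -115.37633985]
```

```bash
C="python3 -m creep"
$C '[{"slide":[0,-0.04,0],"turn":[0,0,0],"fingers":0},{"slide":[0,-0.04,0],"turn":[0,0,0],"fingers":0},{"slide":[0,-0.04,0],"turn":[0,0,0],"fingers":0},{"slide":[0,-0.02,0],"turn":[0,0,0],"fingers":0},{"slide":[0,0,0],"turn":[0,0,0],"fingers":0}]'
python3 -c "
from h import *
g=c2w(0,-.110); plan(*g,.082,-7); print(w2c(readout.observe()['position'])*1000)
s=cams.snapshot('scene'); P=pts(s); save(s,'g.png',(180,150,330,250),5)"
```

```text
time: 39.27
position: [0.4974, -0.127, 0.0868]
eef_rot: [0.998, -0.06, -0.0, 0.004]
force: [-4.5, -18.0, 5.7]
width: 0.0091
gripper_force: 30.0
pos [ 0.4974 -0.127   0.0868] yaw -6.8 slide [-0.03 -0.11  0.12] turn z 0.030571496496204987 w 0.009 F [ -4.5 -18.    5.7] g 30.0 t 39.3
  slide after turn [-0.03 -0.11  0.12]
[   1.37135512 -114.16605722]
```

```bash
C="python3 -m creep"
$C '[{"slide":[0,-0.04,0],"turn":[0,0,0],"fingers":0},{"slide":[0,0,0],"turn":[0,0,0],"fingers":0},{"slide":[0,0,0],"turn":[0,0,0],"fingers":0}]'
python3 - <<'E'
from h import *
s=cams.snapshot("wrist");save(s,"g1.png",None,1.5);P=pts(s);c=w2c(P)*1000
print(w2c(readout.observe()['position'])*1000)
for lo,hi,x0 in((.064,.075,100),):
    k=(P[...,2]>lo)&(P[...,2]<hi)&(c[...,1]<-70)&(c[...,1]>-160)&(abs(c[...,0])<x0); print(k.sum(),np.percentile(c[k],[2,50,98],axis=0).round(1))
s=cams.snapshot("side");save(s,"g2.png",(200,150,320,240),5)
E
```

```text
time: 39.57
position: [0.4975, -0.1269, 0.0868]
eef_rot: [0.998, -0.059, -0.0, 0.006]
force: [-4.7, -22.9, 4.4]
width: 0.0092
gripper_force: 30.0
[   1.37471667 -114.13454833]
3033 [[ -3.4 -92.4]
 [ 54.9 -86.2]
 [ 98.1 -71.1]]
```

View pics/g1.png

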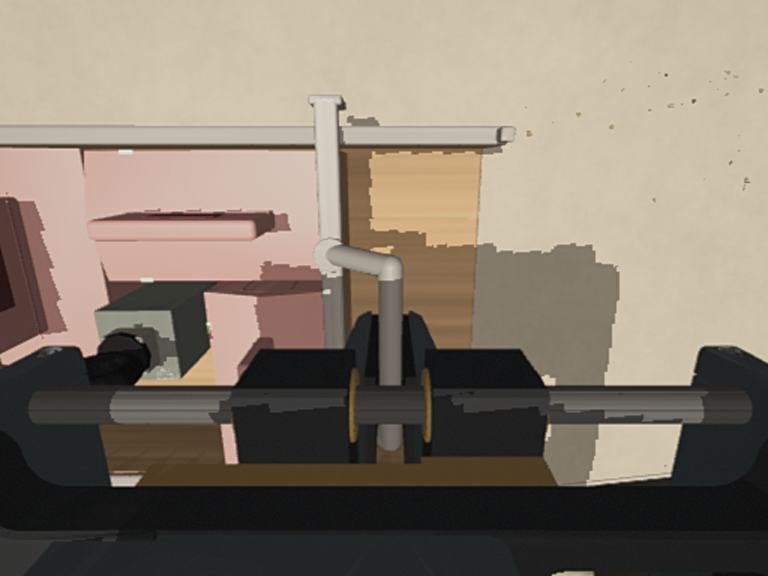

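The gate bar at (327,190) is against the cartons and resists at 23 N. I release and check the catch.

```bash
C="python3 -m creep"
$C '[{"slide":[0,0.06,0],"turn":[0,0,0],"fingers":0.1},{"slide":[0,0,0],"turn":[0,0,0],"fingers":0.3},{"slide":[0,0,0],"turn":[0,0,0],"fingers":0.4},{"slide":[0,0,0],"turn":[0,0,0],"fingers":0.4},{"slide":[0,0,0],"turn":[0,0,0],"fingers":0.4}]'
$C '[{"slide":[0,0,-0.3],"turn":[0,0,0],"fingers":0.4},{"slide":[0,0,-0.7],"turn":[0,0,0],"fingers":0.4},{"slide":[0,0,-0.7],"turn":[0,0,0],"fingers":0.4},{"slide":[-0.6,0,-0.7],"turn":[0,0,0],"fingers":0.4},{"slide":[-0.7,0,-0.6],"turn":[0,0,0],"fingers":0.4},{"slide":[-0.7,0,-0.2],"turn":[0,0,0],"fingers":0.4},{"slide":[-0.7,0,0],"turn":[0,0,0],"fingers":0.4},{"slide":[0,0,0],"turn":[0,0,0],"fingers":0.4}]'|head -2
python3 - <<'E'
from h import *
s=cams.snapshot("wrist");P=pts(s);c=w2c(P)*1000
cv2.imwrite("pics/g3.png",rect(s,.065,6,(-120,-20,-140,-60)))
k=(P[...,2]>.063)&(P[...,2]<.075)&(c[...,1]<-70)&(c[...,1]>-160)&(c[...,0]>-84)&(c[...,0]<-45); print("gate",k.sum(),np.percentile(c[k],[2,50,98],axis=0).round(1))
k=(P[...,2]>.03)&(P[...,2]<.08)&(c[...,1]<-70)&(c[...,1]>-135)&(c[...,0]<-97)&(c[...,0]>-115)
for y0 in range(-130,-70,4):
    m=k&(c[...,1]>=y0)&(c[...,1]<y0+4)
    if m.sum(): print(y0,m.sum(),np.round(np.percentile(P[m][:,2],[50,98]),3))
E
```

```text
time: 40.08
position: [0.4976, -0.1227, 0.0859]
eef_rot: [0.998, -0.062, -0.0, -0.001]
force: [-0.9, -0.0, 0.2]
width: 0.0334
gripper_force: 0.0
time: 40.75
position: [0.386, -0.1087, 0.2146]
gate 344 [[-83.2 -92.7]
 [-64.2 -87.8]
 [-45.8 -70.7]]
-122 17 [0.058 0.059]
-118 33 [0.058 0.059]
-114 25 [0.059 0.06 ]
-110 25 [0.061 0.062]
-106 31 [0.063 0.065]
-102 23 [0.066 0.066]
-98 23 [0.059 0.068]
-94 32 [0.067 0.069]
-90 32 [0.068 0.069]
-86 15 [0.068 0.069]
```

View pics/g3.png

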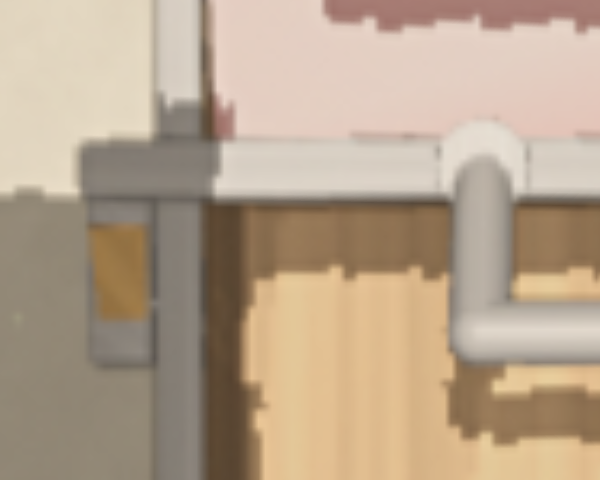

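The catch is sprung up: its brass top at (120,270) is 66–67 mm high and sits behind the gate bar, which ends at carrier y = -93. The gate is at its stop and latched. Now the ring.

```bash
C="python3 -m creep"
$C '[{"slide":[0,0,0],"turn":[0,0,-1],"fingers":0.4},{"slide":[0,0,0],"turn":[0,0,-1],"fingers":0.4},{"slide":[0,0,0],"turn":[0,0,-1],"fingers":0.4},{"slide":[0,0,0],"turn":[0,0,-1],"fingers":0.4},{"slide":[0,0,0],"turn":[0,0,-1],"fingers":0.4},{"slide":[0,0,0],"turn":[0,0,-1],"fingers":0.4},{"slide":[0,0,0],"turn":[0,0,-1],"fingers":0.4},{"slide":[0,0,0],"turn":[0,0,-1],"fingers":0.4}]'|head -1
$C '[{"slide":[0,0,0],"turn":[0,0,-1],"fingers":0.4},{"slide":[0,0,0],"turn":[0,0,-1],"fingers":0.4},{"slide":[0,0,0],"turn":[0,0,-1],"fingers":0.4},{"slide":[0,0,0],"turn":[0,0,-1],"fingers":0.4},{"slide":[0,0,0],"turn":[0,0,-1],"fingers":0.4},{"slide":[0,0,0],"turn":[0,0,-1],"fingers":0.4},{"slide":[0,0,0],"turn":[0,0,-1],"fingers":0.4},{"slide":[0,0,0],"turn":[0,0,-1],"fingers":0.4}]'|head -1
$C '[{"slide":[0,0,0],"turn":[0,0,-1],"fingers":0.4},{"slide":[0,0,0],"turn":[0,0,-1],"fingers":0.4},{"slide":[0,0,0],"turn":[0,0,0],"fingers":0.4}]'|head -2
python3 -c "
from h import *
plan(.5103,-.0135,.2,83)"
```

```text
time: 41.47
time: 42.13
time: 42.38
position: [0.3916, -0.1101, 0.2138]
pos [ 0.3916 -0.1101  0.2138] yaw 83.0 slide [2.76 2.65 0.35] turn z 0.005761860565297638 w 0.037 F [ 0.2 -0.2  0. ] g 0.0 t 42.4
  slide after turn [2.76 2.65 0.35]
```

```bash
C="python3 -m creep"
$C '[{"slide":[0.4,0.38,0],"turn":[0,0,0],"fingers":0.4},{"slide":[0.6,0.57,0],"turn":[0,0,0],"fingers":0.4},{"slide":[0.6,0.57,0],"turn":[0,0,0],"fingers":0.4},{"slide":[0.6,0.57,0],"turn":[0,0,0],"fingers":0.4},{"slide":[0.56,0.56,0],"turn":[0,0,0],"fingers":0.4},{"slide":[0,0,0.2],"turn":[0,0,0],"fingers":0.4},{"slide":[0,0,0],"turn":[0,0,0],"fingers":0.4},{"slide":[0,0,0],"turn":[0,0,0],"fingers":0.4}]'|head -2
python3 - <<'E'
from h import *
P=pts(cams.snapshot("wrist")); q=P[(P[...,2]>.1)&(P[...,2]<.125)&(np.hypot(P[...,0]-.51,P[...,1]+.0135)<.03)]
R=cv2.minAreaRect((q[:,:2]*1000).astype(np.float32)); print(len(q),R,q[:,2].max())
plan(R[0][0]/1e3,R[0][1]/1e3,.087,83)
E
```

```text
time: 43.05
position: [0.5087, -0.0139, 0.2052]
290 ((510.0270080566406, -12.317429542541504), (29.62873077392578, 8.827811241149902), 83.05583190917969) 0.1247141002522009
pos [ 0.5087 -0.0142  0.2058] yaw 82.9 slide [0.05 0.03 2.97] turn z -0.027747658998049474 w 0.036 F [ 0.1  0.  -0. ] g 0.0 t 43.1
  slide after turn [0.05 0.03 2.97]
```

```bash
C="python3 -m creep"
$C '[{"slide":[0.04,0.03,0.3],"turn":[0,0,0],"fingers":0.4},{"slide":[0,0,0.6],"turn":[0,0,0],"fingers":0.4},{"slide":[0,0,0.6],"turn":[0,0,0],"fingers":0.4},{"slide":[0,0,0.5],"turn":[0,0,0],"fingers":0.4},{"slide":[0,0,0.5],"turn":[0,0,0],"fingers":0.4},{"slide":[0,0,0.3],"turn":[0,0,0],"fingers":0.4},{"slide":[0,0,0.12],"turn":[0,0,0],"fingers":0.4},{"slide":[0,0,0],"turn":[0,0,0],"fingers":0.4}]'
$C '[{"slide":[0,0,0],"turn":[0,0,0],"fingers":0},{"slide":[0,0,0],"turn":[0,0,0],"fingers":0},{"slide":[0,0,0],"turn":[0,0,0],"fingers":0},{"slide":[0,0,0],"turn":[0,0,0],"fingers":0},{"slide":[0,0,0],"turn":[0,0,0],"fingers":0},{"slide":[0,0,0],"turn":[0,0,0],"fingers":0}]' 25
$C '[{"slide":[0,0,-0.1],"turn":[0,0,0],"fingers":0},{"slide":[0,0,-0.15],"turn":[0,0,0],"fingers":0},{"slide":[0,0,-0.15],"turn":[0,0,0],"fingers":0},{"slide":[0,0,-0.15],"turn":[0,0,0],"fingers":0},{"slide":[0,0,-0.15],"turn":[0,0,0],"fingers":0},{"slide":[0,0,-0.15],"turn":[0,0,0],"fingers":0},{"slide":[0,0,-0.15],"turn":[0,0,0],"fingers":0},{"slide":[0,0,-0.1],"turn":[0,0,0],"fingers":0}]'
```

```text
time: 43.77
position: [0.5097, -0.0132, 0.089]
eef_rot: [0.75, 0.662, -0.001, -0.001]
force: [-0.3, 0.7, -0.4]
width: 0.0365
gripper_force: 0.0
time: 44.27
position: [0.5097, -0.0125, 0.0898]
eef_rot: [0.749, 0.663, -0.001, -0.001]
force: [-4.2, 0.5, 2.9]
width: 0.0086
gripper_force: 25.4
time: 44.93
position: [0.5098, -0.0125, 0.1341]
eef_rot: [0.749, 0.662, -0.001, -0.001]
force: [-5.1, 0.9, -4.1]
width: 0.009
gripper_force: 25.3
```

```bash
C="python3 -m creep"
$C '[{"slide":[0,0,-0.05],"turn":[0,0,0],"fingers":0},{"slide":[0,0,-0.05],"turn":[0,0,0],"fingers":0},{"slide":[0,0,-0.04],"turn":[0,0,0],"fingers":0},{"slide":[0,0,-0.04],"turn":[0,0,0],"fingers":0},{"slide":[0,0,0],"turn":[0,0,0],"fingers":0}]'
$C '[{"slide":[0,0,-0.04],"turn":[0,0,0],"fingers":0},{"slide":[0,0,0],"turn":[0,0,0],"fingers":0},{"slide":[0,0,0],"turn":[0,0,0],"fingers":0}]'
```

```text
time: 45.35
position: [0.5096, -0.0125, 0.1372]
eef_rot: [0.749, 0.662, -0.002, -0.002]
force: [1.4, 0.1, -27.1]
width: 0.0087
gripper_force: 25.0
time: 45.6
position: [0.5096, -0.0126, 0.1385]
eef_rot: [0.749, 0.662, -0.002, -0.002]
force: [1.9, 0.4, -29.8]
width: 0.0091
gripper_force: 25.0
```

Force has risen sharply, so the handle is likely at its end stop. I release and look at the button and ring height.

```bash
C="python3 -m creep"
$C '[{"slide":[0,0,0.06],"turn":[0,0,0],"fingers":0},{"slide":[0,0,0],"turn":[0,0,0],"fingers":0.2},{"slide":[0,0,0],"turn":[0,0,0],"fingers":0.4},{"slide":[0,0,0],"turn":[0,0,0],"fingers":0.4},{"slide":[0,0,0],"turn":[0,0,0],"fingers":0.4}]'
$C '[{"slide":[0,0,-0.4],"turn":[0,0,0],"fingers":0.4},{"slide":[0,0,-0.7],"turn":[0,0,0],"fingers":0.4},{"slide":[0,0,-0.8],"turn":[0,0,0],"fingers":0.4},{"slide":[0,0,-0.8],"turn":[0,0,0],"fingers":0.4},{"slide":[-0.7,0,-0.5],"turn":[0,0,0],"fingers":0.4},{"slide":[-0.8,-0.3,0],"turn":[0,0,0],"fingers":0.4},{"slide":[-0.8,-0.4,0],"turn":[0,0,0],"fingers":0.4},{"slide":[0,0,0],"turn":[0,0,0],"fingers":0.4}]'|head -2
python3 - <<'E'
from h import *
s=cams.snapshot("wrist");P=pts(s); q=P[(P[...,2]>.1)&(P[...,2]<.2)&(np.hypot(P[...,0]-.51,P[...,1]+.0135)<.03)]
print(len(q),np.percentile(q[:,2],[50,99]))
a=cams.snapshot("scene");save(a,"f1.png",(190,140,310,230),3.3);save(s,"f2.png")
f=lambda n:cv2.imread("pics/"+n)
A_=f("f1.png");B_=f("f2.png");H=max(A_.shape[0],B_.shape[0])
p=lambda i:cv2.copyMakeBorder(i,0,H-i.shape[0],0,0,cv2.BORDER_CONSTANT)
cv2.imwrite("pics/f.png",cv2.resize(np.hstack([p(A_),p(B_)]),(800,round(800*H/(A_.shape[1]+B_.shape[1])))))
c=w2c(P)*1000
h=cv2.cvtColor(s["frame"],cv2.COLOR_BGR2HSV)
for n,im in(("w",s),("s",a)):
    Q=pts(im);h=cv2.cvtColor(im["frame"],cv2.COLOR_BGR2HSV)
    m=((h[...,0]<6)|(h[...,0]>174))&(h[...,1]>190)&(np.hypot(Q[...,0]-.51,Q[...,1]+.0135)<.05)
    print(n,m.sum(),(w2c(Q[m])*1000).round(1).tolist()[:4],Q[m][:4,2] )
E
```

```text
time: 46.02
position: [0.513, -0.0127, 0.1421]
eef_rot: [0.75, 0.662, 0.002, 0.002]
force: [0.2, 0.1, 0.2]
width: 0.0329
gripper_force: 0.0
time: 46.68
position: [0.4698, -0.1044, 0.2699]
514 [0.16093783 0.168729  ]
w 0 [] []
s 2 [[-23.0, 2.9], [-22.7, -0.5]] [0.07798715 0.07711916]
```

View pics/f.png

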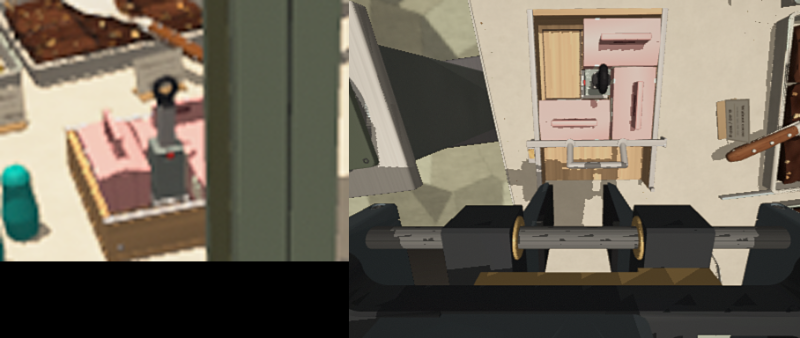

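The red button shows on the post's -x side at (170,156), proud of the face by about 6 mm, and the ring is about 50 mm up. One last carton check before handing in.

```bash
python3 - <<'E'
from h import *
P=pts(cams.snapshot("wrist"))
for n,c in(("B",(.0325,.0525)),("C",(.0525,-.03)),("D",(-.03,-.0525))):
    w=c2w(*c); q=P[(abs(P[...,2]-.0965)<.004)&(np.hypot(P[...,0]-w[0],P[...,1]-w[1])<.035)]
    print(n,cv2.minAreaRect((w2c(q)*1000).astype(np.float32)))
m=(P[...,2]>.063)&(P[...,2]<.075); c=w2c(P)*1000; m&=(c[...,1]<-70)&(c[...,1]>-130)&(abs(c[...,0])<95)&(c[...,0]<-50);print(np.percentile(c[m][:,1],[3,97]))
print(bot.sign_off())
E
```

```text
B ((33.6756706237793, 53.263031005859375), (63.63894271850586, 7.858911514282227), 0.00033381860703229904)
C ((55.22195053100586, -31.425376892089844), (8.356770515441895, 63.10601043701172), 0.06128920987248421)
D ((-33.066688537597656, -53.96739959716797), (7.634819984436035, 62.105384826660156), 89.86602020263672)
[-91.97014937 -70.95015261]
the job is handed in; nothing more can be done
None
```

The job is done and handed in: the shaker stands on the worktop, three cartons (all there were) are upright within about 4 mm of their outlines, the gate is latched, and the ring is up with the red lock button out.

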